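Close a sterilised preserving jar

ROBOT

A 6-joint arm with a two-finger parallel gripper is mounted at the origin on a cart in front of the work surface, level with it; the furniture and walls round the work are solid. World frame = base frame: x ahead of the robot, y to its left, z up, the work surface at z = 0. Lengths are in m, angles in rad, forces in N, time in s.
With the tool pointing down it reaches from about 0.4 to 0.825 m from the base axis. Payload 7 kg.
Tool frame: the origin (TCP) lies at the very end of the fingers, on their centre line; the grasp point (between the pads) lies 19 mm behind it; z points along the fingers, x is the direction in which the jaws open and shut, and the axes are right-handed (so a half turn about z gives the same grasp; the last joint's range is limited). The gripper opens to 85 mm and grips with 20 to 120 N. Pads are 22 mm wide; open, the fingers measure 114 mm over their backs; the gripper's body (76 mm by 85 mm) begins 54 mm behind the grasp point. The pads swing forward as they close: fully open they stand 13 mm farther back than shut.
Start: joints at [1.491, 0.359, 0.012, 0, -1.224, -0.288], TCP at [0.243, 0.63, 0.192] pointing down, gripper open.
Joint ranges: [-3.07, 3.07], [-1.43, 2.12], [-1.02, 1.25], [-3.03, 1.67], [-3.05, -0], [-3.03, 3.03]. Speed limits (rad/s): [2.39, 2.39, 3.01, 3.14, 3.14, 3.14].

INTERFACE

Orientations are given as [roll, pitch, yaw] about the fixed x, y, z axes, in that order (R = Rz(yaw) Ry(pitch) Rx(roll)).
In Python, from bench import readout, eyes, robot gives the robot as it stands.
- The arm moves only by the shell command python3 -m pendant 'ROWS' [FORCE]. ROWS is JSON, a list of rows, each an object with "offset": the shift along the tool's x, y, z in mm, a list of three; "twist": the turn, a rotation vector about the tool's x, y, z in degrees, a list of three; "fingers": the finger opening in mm, from 0 to 85.4. In form: [{"offset": [dx, dy, dz], "twist": [rx, ry, rz], "fingers": fingers}, ...]. A call has 1 to 12 rows; each row is the pose to reach, as a shift and turn from the pose measured when the call began, along the tool's axes at that moment; what a row does not reach only later rows make up. A row lasts 1/10 s, in which the tool goes at most 50 mm and 8.59 degrees, less where a joint would pass 70% of its speed; a pose out of reach is approached as far as the arm can. A call with a gripper value outside its range is refused whole. The fingers move at their own pace and stop on an object; FORCE is the grip in N (left out, the last holds). Time passes only in rows, so rows that repeat a pose let the fingers close. It gives the time, the measured TCP pose, the force and the opening at its end, in the units of the state.
- readout.state(): the state, without advancing time (a new reading comes with each control period).
- eyes.get_image(name): name is "side" or "top" or "wrist"; returns the picture (400x640x3 uint8, red, green, blue); there is no depth.
- eyes.camera_params(name): a dict with "fx", "fy", "cx", "cy" (pixels), "origin" and "attitude" of the camera in the world. Camera axes: x right, y down, z forward; pixel columns grow to the right and rows downward; lengths in m; the calibration is good to about 2 mm. The wrist camera is an equidistant fisheye: a pixel r from the principal point sees the ray r / f radians off the axis. A picture is of the moment at which its call begins: read the wrist's pose just before it. camera_params takes no time and is no camera call; for the wrist camera it gives the pose at the moment of the call.
- robot.sign_off(): hands the job in, once; it reports no verdict.
The state is a dict: "time_s": time; "joint_pos": joint angles; "qvel": joint speeds; "joint_torque": joint torques, N m; "tcp_pos": TCP position; "ee_rot": TCP orientation; "contact_force": force on the tool from outside, world axes, zero at the start; "moment": the same for the moment, N m; "gripper_width": opening from 0.0 (shut) to 1.0 (fully open).
Only numpy, scipy, OpenCV 4.12 (cv2) and the standard library are available. Lean on these libraries where they do the work, as an engineer would, in place of code of your own. Each camera call takes 0.05 s, during which the arm holds its last target.

TASK

One of the clean preserving jars in the wire rack on the hob is still open: close it with the red lid that lies on the wooden board. Set the lid level on the mouth, turn it backwards (anticlockwise from above) under light pressure until the thread drops into place, then screw it on clockwise until it comes up firm, fully home and hand-tight, and let go. Feel your way and never force it, the glass thread chips easily; leave the other jars standing in their places and the things round about where they are.

Things in the scene. Friction and masses are not known exactly. Their poses are not given: they have to be found in the camera images.
- lid: The loose lid: red, round, knurled edge, 62 mm across, 20 mm tall, 50 g, lying on the board right way up (hollow side down). Origin: centre of its open lower edge; z up. Inside it is 57 mm wide and 17 mm deep to a soft white liner, with three small lugs 120 degrees apart, 3 mm above the lower edge, not marked outside.
- lid_top (a point): Centre of the lid's flat top, 20 mm above its lower edge; z up. Fully home, the liner is pressed on the rim and the lugs meet stops: the lower edge is then 17 to 18 mm below the rim, and the resistance to turning rises from almost none to a firm 0.3 N m within 2 or 3 degrees. Over about 0.7 N m the glass chips. The lid stays as it is left.
- jar_mouth (a point): Centre of the open jar's mouth, at the top of its rim, 102 mm above the jar's underside and 108 mm above the hob; z up. The neck is 45 mm across, 54 mm over its thread ribs, so the lid has 1.5 mm of play all round. Right-hand thread with three equal starts, 27 mm of travel per full turn; where it starts is not marked.
- jar_thread (a point): Point on the neck's axis 10 mm below the rim, amid the thread. A lid just set down mostly rides on the ribs, its lower edge 3.5 to 10 mm below the rim, and a post on each rib soon blocks it clockwise. Turned anticlockwise it climbs up to 5 mm (first it may slip 2 to 4 mm off a post) and within 110 degrees drops 7 to 9 mm.
- jar_entry (a point): Point on the neck's axis 13 mm below the rim. A lid that has dropped into the thread has its lower edge 11 to 13.5 mm below the rim (now and then it drops in as it is set down); at most 20 degrees further back the posts block it. Clockwise it screws home from there in 80 to 115 degrees, sinking about 5 mm, with 1 mm of up-and-down play.
- open_jar: The jar to close: pale green glass, empty, square body 66 mm wide with rounded corners, 102 mm tall with its round neck, 0.35 kg (varies). Origin: centre of its underside; z up, x and y along its flat sides. It stands loose in one of the four square wire cells of the rack, with about 1.5 mm of play on every side; the wires keep it from turning (about 5 degrees of play).
- closed_jar_a: A like jar, already closed with a like red lid, standing loose in another cell; origin: centre of its underside; the top of its lid is 105 mm above it.
- closed_jar_b: The other closed jar, the same in every way.
- jar_rack: Steel wire rack fixed on the hob, four square cells in two rows of two, 110 mm between cell centres (cells at x and y = +-55 mm of its frame), wires up to 48 mm high; one cell is empty. Origin: centre of its underside, at hob level.
- board: Wooden board, 170 mm (its x) by 200 mm (its y) by 14 mm thick, fixed on the hob; origin: centre of its underside.
- teaspoon: Steel teaspoon, 137 mm long, loose on the board beside the lid; origin: centre of its underside. Leave it.
- sugar_carton: White and green paper carton with a gable top, 79 x 120 x 125 mm, loose on the worktop to the left of the hob; origin: centre of its underside. Leave it.
- oil_bottle: Oil bottle with a yellow cap, 62 mm wide, 237 mm tall, loose on the worktop left of the hob, at the back; origin: centre of its underside. Leave it.
- wooden_spoon: Wooden spoon, 297 mm long, loose on the back left burner; origin: centre of its underside. Leave it.
Mind the look-alikes: they are no part of the job. Several things have the shape of the lid; the one meant has the colours described above.

How it is judged:
By the outcome, as a careful person would: the job done as asked, in the order asked, and still so for the second after the job is handed in, with the robot touching nothing.
It also fails if it takes over 72 s, if anything falls off the work surface, if the arm or the gripper's body presses on something with over 40 N, if the wrist force passes 120 N, or if a joint passes its speed limit or range.

## Working session

There is one attempt and no reset: what is moved stays moved. The work goes in short steps, Python scripts to look and compute and a shell command to move; the robot and the scene stay as the last step left them, time stands still between calls to the robot, and variables do not carry over. Pictures are saved under pics/ and viewed, and the job is handed in when it is done.

```bash
ls; mkdir -p pics; python3 - <<'E'
from bench import readout, eyes
import cv2
s=readout.state(); print(s)
for n in ("side","top","wrist"):
    p=eyes.camera_params(n); print(n,p)
    cv2.imwrite(f"pics/{n}0.png",eyes.get_image(n)[:,:,::-1])
E
```

```text
pics
{'time_s': 0.0, 'joint_pos': array([ 1.49112195e+00,  3.59412063e-01,  1.10657698e-02, -3.79595800e-04,
       -1.22409487e+00, -2.88065406e-01]), 'qvel': array([-5.98358174e-06, -1.72922362e-03, -1.24336004e-03,  4.94091290e-04,
        6.31002738e-04,  9.28715826e-04]), 'joint_torque': array([-1.78239523e-03, -5.83322346e+01,  2.93418825e+01,  6.93618312e+00,
       -5.92560915e-03,  2.81429045e-06]), 'tcp_pos': array([0.24251152, 0.62934389, 0.19094515]), 'ee_rot': array([-3.14146745e+00, -1.67844443e-03, -1.93866550e+00]), 'contact_force': array([-0.76262356, -0.14235789, -0.38676286]), 'moment': array([-0.00792425,  0.04107158, -0.02760161]), 'gripper_width': 0.9979601302704433}
side {'fx': 518.6527535773387, 'fy': 518.6527535773387, 'cx': 319.7447925216786, 'cy': 195.81044699079897, 'origin': array([ 0.18450237, -0.46961253,  1.19503947]), 'attitude': array([-2.64278681, -0.00539817, -0.64564262])}
top {'fx': 444.9180608348238, 'fy': 444.9180608348238, 'cx': 322.48511985647025, 'cy': 194.220494984846, 'origin': array([0.45857417, 0.00428051, 1.07559245]), 'attitude': array([-3.0432225 ,  0.00881185, -1.58571307])}
wrist {'fx': 309.70691628693146, 'fy': 309.70691628693146, 'cx': 316.4492072759434, 'cy': 195.79691413099314, 'origin': array([0.3124232 , 0.60282513, 0.37340043]), 'attitude': array([ 2.84750235e+00, -1.78833234e-03, -1.93863425e+00])}
```

View pics/side0.png

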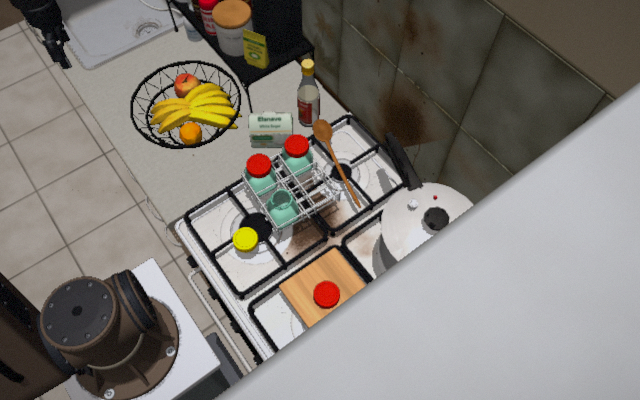

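View pics/top0.png

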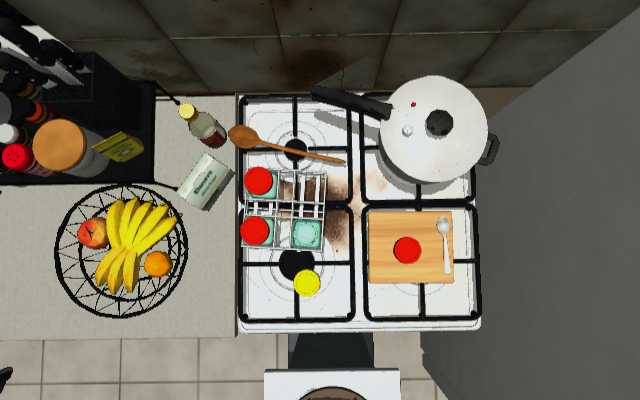

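View pics/wrist0.png

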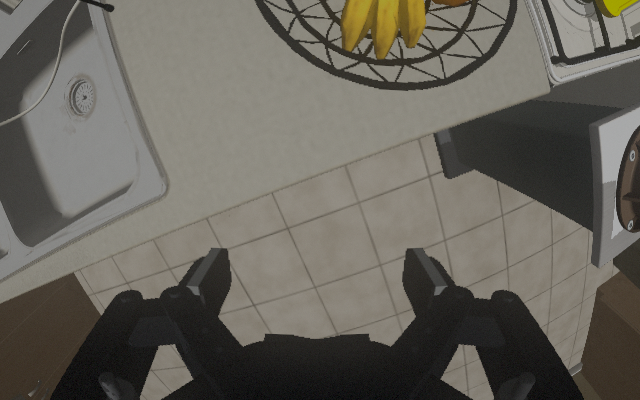

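```bash
cat > h.py <<'E'
import numpy as np, cv2
from scipy.spatial.transform import Rotation as R
from bench import readout, eyes
def ray(p,u,v,fish=False):
    x=np.array([(u-p['cx'])/p['fx'],(v-p['cy'])/p['fy']])
    if fish:
        th=np.hypot(*x); d=np.array([*(x/th*np.sin(th)),np.cos(th)])
    else: d=np.array([*x,1.])
    d=R.from_euler('xyz',p['attitude']).as_matrix()@d
    return np.array(p['origin']),d/np.linalg.norm(d)
def plane(p,u,v,z,fish=False):
    o,d=ray(p,u,v,fish); return o+d*(z-o[2])/d[2]
def tri(rs):
    A=np.zeros((3,3));b=np.zeros(3)
    for o,d in rs:
        M=np.eye(3)-np.outer(d,d);A+=M;b+=M@o
    x=np.linalg.solve(A,b); return x,[np.linalg.norm((np.eye(3)-np.outer(d,d))@(x-o)) for o,d in rs]
def proj(p,X,fish=False):
    c=R.from_euler('xyz',p['attitude']).as_matrix().T@(np.array(X)-p['origin'])
    if fish:
        r=np.hypot(c[0],c[1]); th=np.arctan2(r,c[2]); q=c[:2]/max(r,1e-9)*th
    else: q=c[:2]/c[2]
    return q*[p['fx'],p['fy']]+[p['cx'],p['cy']]
def red(img):
    h=cv2.cvtColor(img,cv2.COLOR_RGB2HSV)
    m=((h[...,0]<6)|(h[...,0]>174))&(h[...,1]>190)&(h[...,2]>90)
    return m.astype(np.uint8)
E
python3 - <<'E'
from h import *
for n in ("top","side"):
    im=cv2.imread(f"pics/{n}0.png")[:,:,::-1]; p=eyes.camera_params(n)
    k,l,st,c=cv2.connectedComponentsWithStats(red(im))
    for i in range(1,k):
        if st[i,4]>200: print(n,c[i].round(1),st[i])
im=cv2.imread("pics/top0.png"); cv2.imwrite("pics/c1.png",cv2.resize(im[150:300,230:470],None,fx=3.3,fy=3.3,interpolation=cv2.INTER_CUBIC))
im=cv2.imread("pics/side0.png"); cv2.imwrite("pics/c2.png",cv2.resize(im[125:320,225:385],None,fx=3,fy=3,interpolation=cv2.INTER_CUBIC))
E
```

```text
top [ 15.1 156.3] [  2 144  28  26 569]
top [257.7 180.2] [244 167  28  27 605]
top [254.  230.3] [240 216  29  29 630]
top [407.2 249.8] [395 237  26  27 551]
side [296.3 144.8] [285 135  24  22 400]
side [258.3 164.6] [247 154  24  24 421]
side [326.3 294. ] [314 281  26  26 549]
```

View pics/c1.png

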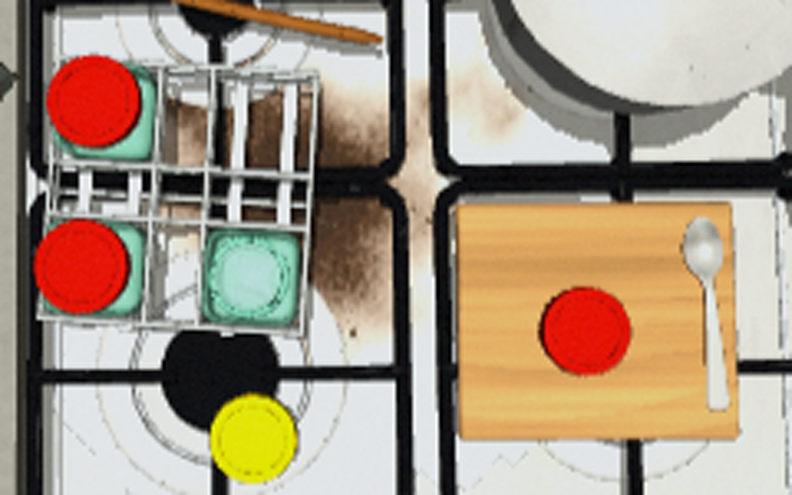

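View pics/c2.png

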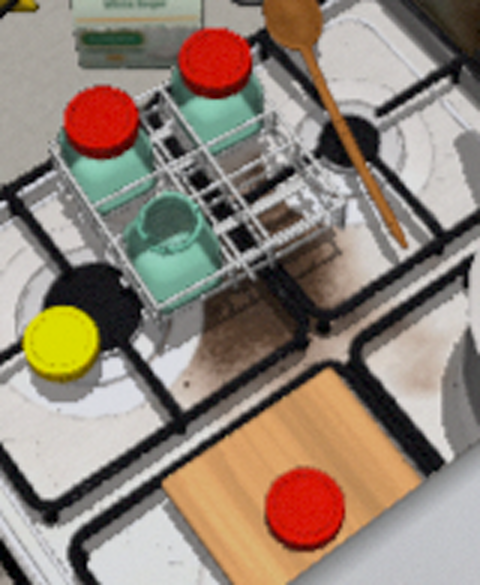

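The red lids/look-alikes are at top-view (407,250) on the board, (258,180) and (254,230) on the closed jars, (307,283) yellow on the hob, and (15,156) red on the shelf. The one meant is (407,250): red, and lying on the wooden board beside the teaspoon. The open jar's mouth is near top (305,234), side (282,199).

```bash
python3 - <<'E'
from h import *
T=eyes.camera_params("top");S=eyes.camera_params("side")
for n,a,b in (("lid",(407.2,249.8),(326.3,294)),("mouth",(305.2,233.9),(281.7,199)),("ja",(257.7,180.2),(296.3,144.8)),("jb",(254,230.3),(258.3,164.6))):
    x,e=tri([ray(T,*a),ray(S,*b)]); print(n,x.round(4),np.round(e,4))
im=cv2.imread("pics/top0.png")
# board corners
for u,v in ((368,212),(452,211),(454,283),(369,283)): print(plane(T,u,v,0.02).round(3))
print(plane(T,407.2,249.8,.04))
# rack crop large
cv2.imwrite("pics/c3.png",cv2.resize(im[200:265,270:345],None,fx=9,fy=9,interpolation=cv2.INTER_CUBIC))
im=cv2.imread("pics/side0.png")
cv2.imwrite("pics/c4.png",cv2.resize(im[175:240,250:325],None,fx=9,fy=9,interpolation=cv2.INTER_CUBIC))
E
```

```text
lid [ 0.4281 -0.183   0.0301] [0.0007 0.0007]
mouth [0.4689 0.0501 0.1024] [0.0005 0.0005]
ja [0.5875 0.1536 0.1054] [0.0002 0.0002]
jb [0.4777 0.1617 0.106 ] [0.0002 0.0002]
[ 0.519 -0.095  0.02 ]
[ 0.518 -0.294  0.02 ]
[ 0.35  -0.292  0.02 ]
[ 0.353 -0.094  0.02 ]
[ 0.42900705 -0.18159065  0.04      ]
```

View pics/c3.png

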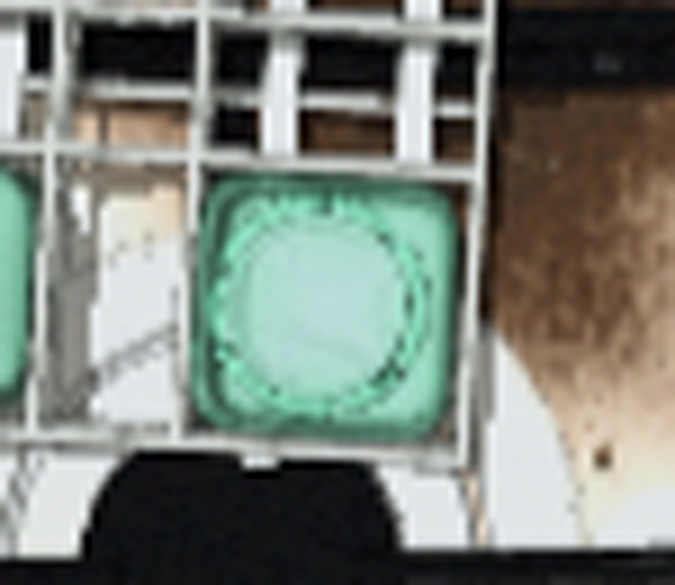

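View pics/c4.png

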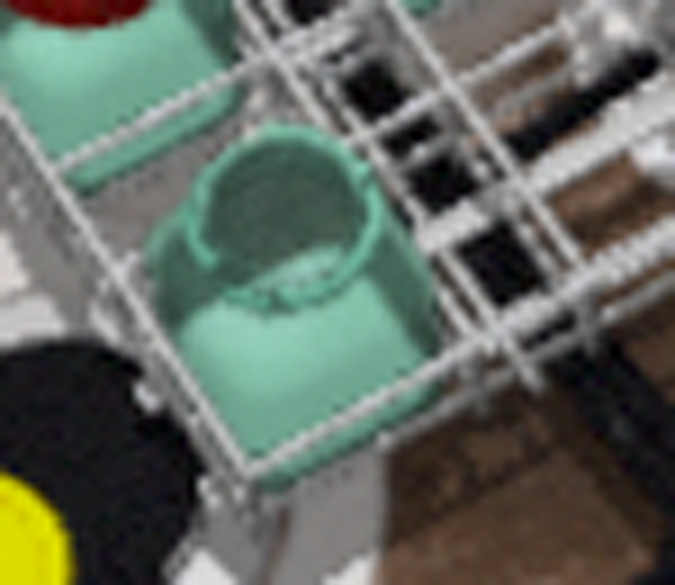

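```bash
cat >> h.py <<'E'
def go(*targets):
    s=readout.state(); R0=R.from_euler('xyz',s['ee_rot'])
    for pos,yaw in targets:
        Rt=R.from_euler('xyz',[np.pi,0,yaw])
        off=R0.inv().apply(np.array(pos)-s['tcp_pos'])*1000
        tw=np.degrees((R0.inv()*Rt).as_rotvec())
        print(pos,round(yaw,3),'offset',off.round(1),'twist',tw.round(1))
def st():
    s=readout.state()
    print('t',round(s['time_s'],2),'p',(s['tcp_pos']*1000).round(1),'rpy',np.degrees(s['ee_rot']).round(2),'F',s['contact_force'].round(2),'M',s['moment'].round(3),'g',round(s['gripper_width']*85.4,1),'q',s['joint_pos'].round(2))
E
python3 - <<'E'
from h import *
go(([.40,.35,.30],-2.3),([.44,.1,.30],-2.8),([.428,-.183,.20],-3.14))
E
```

```text
[0.4, 0.35, 0.3] -2.3 offset [ 204.3 -247.4 -108.5] twist [-0.  -0.1 20.7]
[0.44, 0.1, 0.3] -2.8 offset [ 423.2 -374.6 -108.2] twist [-0.  -0.1 49.4]
[0.428, -0.183, 0.2] -3.14 offset [ 691.5 -465.2   -7.9] twist [-0.  -0.1 68.8]
```

```bash
python3 -m pendant '[{"offset":[100,-120,-80],"twist":[0,0,10],"fingers":85},{"offset":[100,-120,-80],"twist":[0,0,10],"fingers":85},{"offset":[204,-247,-108],"twist":[0,0,20.7],"fingers":85},{"offset":[204,-247,-108],"twist":[0,0,20.7],"fingers":85},{"offset":[204,-247,-108],"twist":[0,0,20.7],"fingers":85},{"offset":[204,-247,-108],"twist":[0,0,20.7],"fingers":85},{"offset":[204,-247,-108],"twist":[0,0,20.7],"fingers":85},{"offset":[423,-375,-108],"twist":[0,0,49.4],"fingers":85},{"offset":[423,-375,-108],"twist":[0,0,49.4],"fingers":85},{"offset":[423,-375,-108],"twist":[0,0,49.4],"fingers":85},{"offset":[423,-375,-108],"twist":[0,0,49.4],"fingers":85},{"offset":[423,-375,-108],"twist":[0,0,49.4],"fingers":85}]'
python3 - <<'E'
from h import *
st()
go(([.44,.1,.30],-2.8),([.428,-.183,.20],-3.14))
E
```

```text
time_s: 1.35
tcp_pos: [0.4395, 0.1017, 0.2999]
ee_rot: [-3.141, -0.0, -2.802]
contact_force: [1.5, -0.3, 0.9]
gripper_width: 0.997
t 1.35 p [439.5 101.7 299.9] rpy [-1.7996e+02 -1.0000e-02 -1.6056e+02] F [ 1.54 -0.33  0.95] M [-0.027 -0.199  0.052] g 85.1 q [ 0.67 -0.08 -0.27  0.   -1.38 -0.33]
[0.44, 0.1, 0.3] -2.8 offset [ 0.1 -1.8 -0.1] twist [-0.  -0.  -0.1]
[0.428, -0.183, 0.2] -3.14 offset [ 105.6 -264.6  100.2] twist [-0.   0.  19.4]
```

```bash
python3 - <<'E'
from h import *
import json
p=eyes.camera_params("wrist"); im=eyes.get_image("wrist"); cv2.imwrite("pics/w1.png",im[:,:,::-1])
json.dump({k:np.array(v).tolist() for k,v in p.items()},open("pics/w1.json","w"))
print(proj(p,[.469,.050,.1025],True))
E
```

```text
[308.23921922 117.76644184]
```

View pics/w1.png

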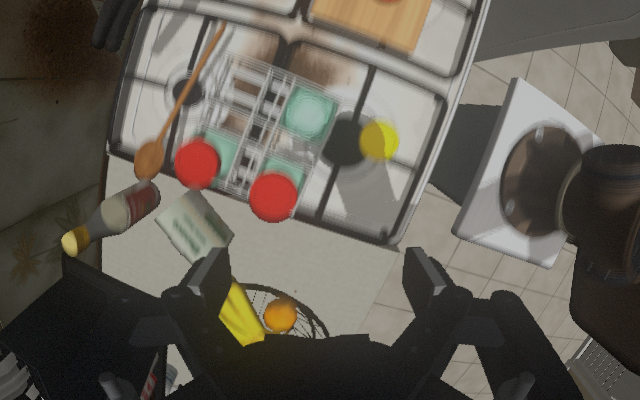

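```bash
python3 -m pendant '[{"offset":[106,-265,100],"twist":[0,0,19.4],"fingers":85},{"offset":[106,-265,100],"twist":[0,0,19.4],"fingers":85},{"offset":[106,-265,100],"twist":[0,0,19.4],"fingers":85},{"offset":[106,-265,100],"twist":[0,0,19.4],"fingers":85},{"offset":[106,-265,100],"twist":[0,0,19.4],"fingers":85},{"offset":[106,-265,100],"twist":[0,0,19.4],"fingers":85},{"offset":[106,-265,100],"twist":[0,0,19.4],"fingers":85},{"offset":[106,-265,100],"twist":[0,0,19.4],"fingers":85},{"offset":[106,-265,100],"twist":[0,0,19.4],"fingers":85}]'
python3 - <<'E'
from h import *
st()
p=eyes.camera_params("wrist"); im=eyes.get_image("wrist"); cv2.imwrite("pics/w2.png",im[:,:,::-1])
k,l,s,c=cv2.connectedComponentsWithStats(red(im))
for i in range(1,k):
    if s[i,4]>300: print(c[i],s[i],plane(p,*c[i],.030,True),plane(p,*c[i],.029,True))
st()
E
```

```text
time_s: 2.3
tcp_pos: [0.4276, -0.1889, 0.2011]
ee_rot: [-3.139, 0.0, 3.141]
contact_force: [-0.6, 0.5, -1.2]
gripper_width: 0.992
t 2.3 p [ 427.6 -188.9  201.1] rpy [-179.87    0.    179.95] F [-0.56  0.45 -1.19] M [ 0.068 -0.013  0.043] g 84.7 q [ 0.01  0.   -0.41  0.   -1.16 -0.01]
[307.36762481 184.03025719] [290 166  43  35 661] [ 0.43921116 -0.17088571  0.03      ] [ 0.4392426  -0.17062583  0.029     ]
t 2.35 p [ 427.9 -188.4  201.4] rpy [-1.7986e+02  4.0000e-02 -1.7999e+02] F [ 0.21 -0.17  0.69] M [ 0.027 -0.033 -0.007] g 85.3 q [ 0.01  0.   -0.41  0.   -1.16 -0.01]
```

View pics/w2.png

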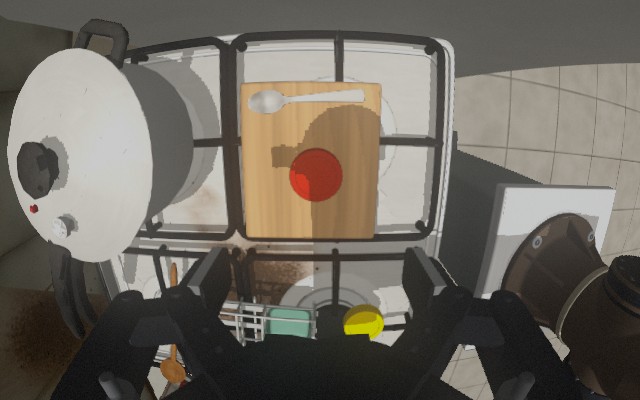

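The lid is centred at about (316,175) in the wrist view, partly shaded, so I relax the mask.

```bash
python3 - <<'E'
from h import *
p=eyes.camera_params("wrist"); im=eyes.get_image("wrist")
h=cv2.cvtColor(im,cv2.COLOR_RGB2HSV)
m=(((h[...,0]<7)|(h[...,0]>173))&(h[...,1]>150)&(h[...,2]>60)).astype(np.uint8)
k,l,s,c=cv2.connectedComponentsWithStats(m)
for i in range(1,k):
    if s[i,4]>300:
        cn,_=cv2.findContours((l==i).astype(np.uint8),0,2)
        e=cv2.fitEllipse(max(cn,key=len)); print(c[i],s[i],e)
        print(plane(p,*c[i],.028,True),plane(p,*e[0],.028,True))
st()
E
```

```text
[316.         174.47759771] [ 290  148   53   53 2098] ((315.9985046386719, 174.41943359375), (50.57783889770508, 51.1475944519043), 77.06671905517578)
[ 0.42941103 -0.18145523  0.028     ] [ 0.42941279 -0.18152551  0.028     ]
t 2.4 p [ 428.  -188.1  201.5] rpy [-1.7987e+02  6.0000e-02 -1.7994e+02] F [ 0.28 -0.5  -0.29] M [ 0.045  0.031 -0.023] g 85.1 q [ 0.01  0.   -0.41  0.   -1.16 -0.01]
```

```bash
python3 -m pendant '[{"offset":[-1,6.1,50],"twist":[0.1,0,0],"fingers":85},{"offset":[-1,6.1,100],"twist":[0.1,0,0],"fingers":85},{"offset":[-1,6.1,140],"twist":[0.1,0,0],"fingers":85},{"offset":[-1,6.1,155],"twist":[0.1,0,0],"fingers":85},{"offset":[-1,6.1,170],"twist":[0.1,0,0],"fingers":85},{"offset":[-1,6.1,175],"twist":[0.1,0,0],"fingers":85},{"offset":[-1,6.1,180],"twist":[0.1,0,0],"fingers":85},{"offset":[-1,6.1,184],"twist":[0.1,0,0],"fingers":85},{"offset":[-1,6.1,187],"twist":[0.1,0,0],"fingers":85},{"offset":[-1,6.1,187],"twist":[0.1,0,0],"fingers":85},{"offset":[-1,6.1,187],"twist":[0.1,0,0],"fingers":85}]' 20
python3 - <<'E'
from h import *
st()
im=eyes.get_image("wrist"); cv2.imwrite("pics/w3.png",im[:,:,::-1])
E
```

```text
time_s: 3.5
tcp_pos: [0.4295, -0.1825, 0.0148]
ee_rot: [-3.137, 0.002, -3.141]
contact_force: [0.7, -0.3, 0.2]
gripper_width: 0.99
t 3.5 p [ 429.5 -182.5   14.8] rpy [-1.7976e+02  1.0000e-01 -1.7994e+02] F [ 0.71 -0.27  0.15] M [ 0.039 -0.062 -0.015] g 84.6 q [ 0.03  0.22 -0.67  0.01 -0.68 -0.03]
```

View pics/w3.png

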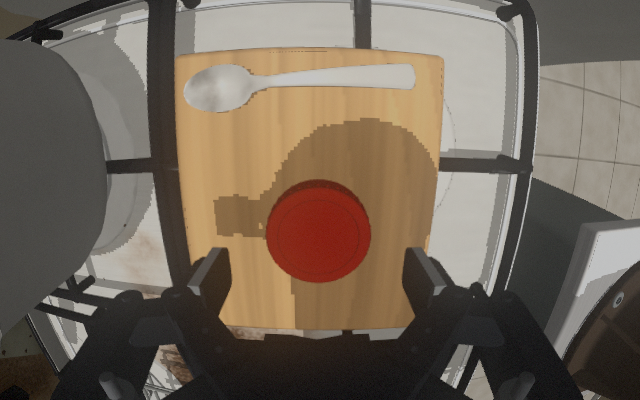

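```bash
python3 - <<'E'
from h import *
p=eyes.camera_params("wrist"); im=cv2.imread("pics/w3.png")[:,:,::-1]
h=cv2.cvtColor(im,cv2.COLOR_RGB2HSV)
m=(((h[...,0]<7)|(h[...,0]>173))&(h[...,1]>150)&(h[...,2]>100)).astype(np.uint8)
k,l,s,c=cv2.connectedComponentsWithStats(m)
i=1+np.argmax(s[1:,4]); print(c[i],s[i])
for z in (.026,.028,.030): print(plane(p,*c[i],z,True))
for z in (.0148,.029,.034): print(z,proj(p,[.4295,-.1825,z],True))
print(p['origin'])
E
```

```text
[318.09631331 233.91312667] [ 266  184  105   99 7839]
[ 0.42917218 -0.18088773  0.026     ]
[ 0.42917949 -0.18176549  0.028     ]
[ 0.42918681 -0.18264326  0.03      ]
0.0148 [317.54574481 224.51170103]
0.029 [317.56278501 233.45627956]
0.034 [317.56921979 236.91564498]
[ 0.42979942 -0.25614464  0.19747435]
```

```bash
python3 -m pendant '[{"offset":[0,0,0],"twist":[0,0,0],"fingers":66},{"offset":[0,0,0],"twist":[0,0,0],"fingers":63},{"offset":[0,0,0],"twist":[0,0,0],"fingers":50},{"offset":[0,0,0],"twist":[0,0,0],"fingers":50},{"offset":[0,0,0],"twist":[0,0,0],"fingers":50},{"offset":[0,0,0],"twist":[0,0,0],"fingers":50}]' 25
python3 - <<'E'
from h import *
st()
im=eyes.get_image("wrist"); cv2.imwrite("pics/w4.png",im[:,:,::-1])
E
```

```text
time_s: 4.15
tcp_pos: [0.4295, -0.1826, 0.0148]
ee_rot: [-3.137, 0.002, -3.141]
contact_force: [0.9, -1.1, -1.0]
gripper_width: 0.586
t 4.15 p [ 429.5 -182.6   14.8] rpy [-1.7976e+02  1.0000e-01 -1.7994e+02] F [ 0.92 -1.1  -1.01] M [0.044 0.04  0.013] g 50.1 q [ 0.03  0.22 -0.67  0.01 -0.68 -0.03]
```

View pics/w4.png

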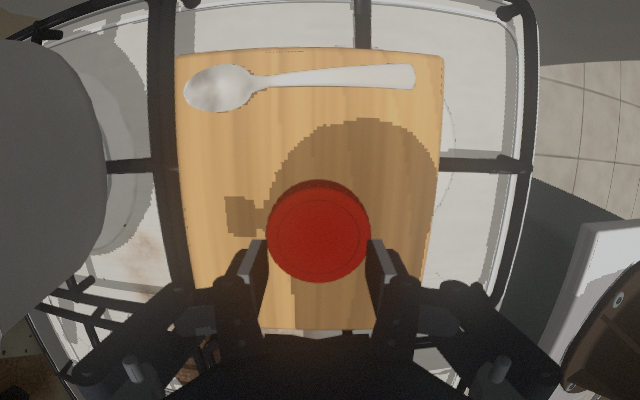

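```bash
python3 - <<'E'
from h import *
p=eyes.camera_params("wrist")
im=cv2.imread("pics/w4.png"); cv2.imwrite("pics/c5.png",cv2.resize(im[170:340,210:430],None,fx=3.5,fy=3.5))
for z in (.0148,.02,.03,.04,.05,.06):
  print(z,[proj(p,[.4295+sx*w,-.1825-.011,z],True).round(0) for w in (.025,.031) for sx in (1,-1)])
E
```

```text
0.0148 [array([278., 208.]), array([357., 208.]), array([268., 208.]), array([367., 208.])]
0.02 [array([277., 211.]), array([358., 211.]), array([267., 211.]), array([368., 211.])]
0.03 [array([275., 216.]), array([361., 217.]), array([264., 216.]), array([371., 217.])]
0.04 [array([272., 223.]), array([363., 223.]), array([261., 223.]), array([374., 223.])]
0.05 [array([270., 230.]), array([366., 230.]), array([258., 230.]), array([377., 230.])]
0.06 [array([267., 238.]), array([369., 238.]), array([255., 238.]), array([381., 238.])]
```

View pics/c5.png

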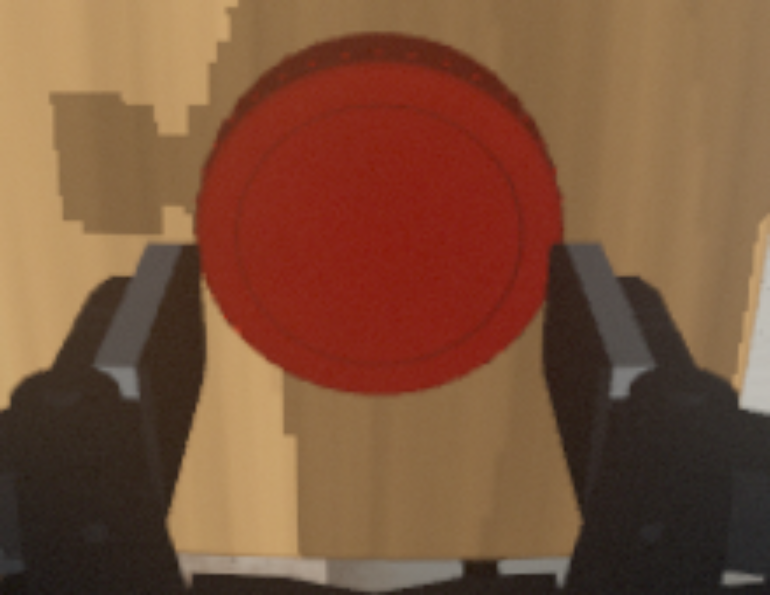

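```bash
python3 - <<'E'
from h import *
p=eyes.camera_params("wrist")
pts=[(266.9,239.5),(268.6,276),(367.4,240),(365.2,276)]
for z in (.02,.03,.04,.05,.06):
  print(z,[(plane(p,u,v,z,True)[:2]*1000-[429.5,-182.6]).round(1) for u,v in pts])
# open state w3
print('open')
for z in (.02,.03,.04,.05,.06):
  print(z,[(plane(p,u,v,z,True)[:2]*1000-[429.5,-182.6]).round(1) for u,v in [(230,249),(228,285),(404,249),(404,285)]])
E
python3 - <<'E'
import cv2
im=cv2.imread("pics/w3.png"); cv2.imwrite("pics/c6.png",cv2.resize(im[220:340,180:460],None,fx=2.8,fy=2.8))
E
```

```text
0.02 [array([32.1,  8.5]), array([32.7, 35.7]), array([-31.7,   8.7]), array([-32. ,  35.6])]
0.03 [array([30.3,  3.9]), array([30.9, 29.6]), array([-29.9,   4.1]), array([-30.2,  29.4])]
0.04 [array([28.5, -0.7]), array([29.1, 23.4]), array([-28.1,  -0.5]), array([-28.4,  23.3])]
0.05 [array([26.7, -5.4]), array([27.2, 17.2]), array([-26.3,  -5.2]), array([-26.6,  17.1])]
0.06 [array([ 24.9, -10. ]), array([25.4, 11.1]), array([-24.5,  -9.8]), array([-24.8,  11. ])]
open
0.02 [array([57.4, 16. ]), array([62.3, 44.5]), array([-56.7,  15.8]), array([-60.3,  44.2])]
0.03 [array([54.1, 11. ]), array([58.8, 37.9]), array([-53.5,  10.8]), array([-56.9,  37.5])]
0.04 [array([50.9,  5.9]), array([55.3, 31.2]), array([-50.3,   5.7]), array([-53.4,  30.9])]
0.05 [array([47.7,  0.9]), array([51.8, 24.6]), array([-47.1,   0.7]), array([-50. ,  24.3])]
0.06 [array([44.5, -4.2]), array([48.3, 17.9]), array([-43.9,  -4.3]), array([-46.6,  17.6])]
```

View pics/c6.png

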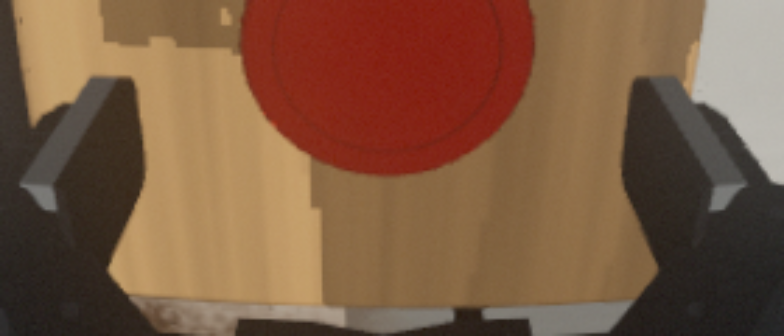

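Crop shows the pads' tips at (267,240)/(367,240). Width, gap and symmetry all put them at z≈0.06, about 43 mm above the reported TCP, so the fingers closed on air above the lid (no contact force). I open them and go lower in steps, watching the force.

```bash
python3 -m pendant '[{"offset":[0,0,0],"twist":[0,0,0],"fingers":85},{"offset":[0,0,0],"twist":[0,0,0],"fingers":85},{"offset":[0,0,0],"twist":[0,0,0],"fingers":85},{"offset":[0,0,10],"twist":[0,0,0],"fingers":85},{"offset":[0,0,20],"twist":[0,0,0],"fingers":85},{"offset":[0,0,25],"twist":[0,0,0],"fingers":85},{"offset":[0,0,30],"twist":[0,0,0],"fingers":85},{"offset":[0,0,30],"twist":[0,0,0],"fingers":85}]' 25
python3 - <<'E'
from h import *
st()
im=eyes.get_image("wrist"); cv2.imwrite("pics/w5.png",im[:,:,::-1]); st()
E
```

```text
time_s: 5.0
tcp_pos: [0.4288, -0.1827, -0.0161]
ee_rot: [-3.137, -0.0, -3.141]
contact_force: [-0.6, 0.3, 0.5]
gripper_width: 0.997
t 5.0 p [ 428.8 -182.7  -16.1] rpy [-1.7976e+02 -1.0000e-02 -1.7995e+02] F [-0.61  0.28  0.47] M [-0.01   0.006  0.001] g 85.2 q [ 0.03  0.27 -0.7   0.01 -0.6  -0.03]
t 5.05 p [ 429.2 -182.7  -15.7] rpy [-1.7976e+02  3.0000e-02 -1.7994e+02] F [0.26 0.04 0.24] M [-0.013 -0.014 -0.002] g 84.8 q [ 0.03  0.27 -0.7   0.01 -0.6  -0.03]
```

View pics/w5.png

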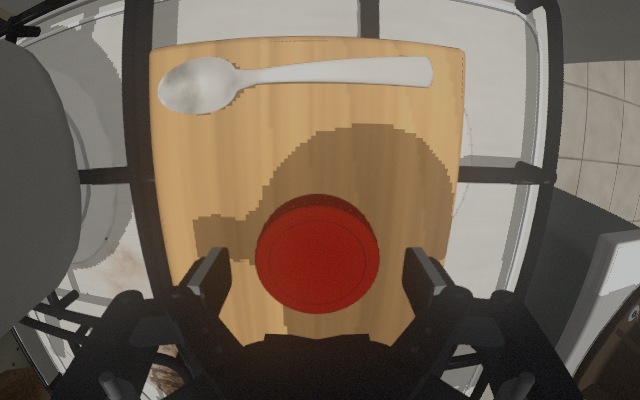

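```bash
python3 - <<'E'
from h import *
p=eyes.camera_params("wrist"); im=cv2.imread("pics/w5.png")[:,:,::-1]
h=cv2.cvtColor(im,cv2.COLOR_RGB2HSV)
m=(((h[...,0]<7)|(h[...,0]>173))&(h[...,1]>150)&(h[...,2]>100)).astype(np.uint8)
k,l,s,c=cv2.connectedComponentsWithStats(m)
i=1+np.argmax(s[1:,4]); print(c[i],plane(p,*c[i],.029,True))
E
python3 -m pendant '[{"offset":[0,0.4,4],"twist":[0,0,0],"fingers":85},{"offset":[0,0.4,8],"twist":[0,0,0],"fingers":85},{"offset":[0,0.4,11],"twist":[0,0,0],"fingers":85},{"offset":[0,0.4,14],"twist":[0,0,0],"fingers":85},{"offset":[0,0.4,14],"twist":[0,0,0],"fingers":85},{"offset":[0,0.4,14],"twist":[0,0,0],"fingers":72},{"offset":[0,0.4,14],"twist":[0,0,0],"fingers":72},{"offset":[0,0.4,14],"twist":[0,0,0],"fingers":72}]' 25
python3 - <<'E'
from h import *
st()
im=eyes.get_image("wrist"); cv2.imwrite("pics/w6.png",cv2.resize(im[170:340,180:460,::-1],None,fx=2.8,fy=2.8)); st()
p=eyes.camera_params("wrist")
for z in (.01,.015,.02,.025): print(z,[proj(p,[.429+sx*.036,-.1825+sy*.011,z],True).round(0) for sx in (1,-1) for sy in(-1,1)])
E
```

```text
[316.97707164 258.73580059] [ 0.42956116 -0.18203469  0.029     ]
time_s: 5.85
tcp_pos: [0.4293, -0.1824, -0.0295]
ee_rot: [-3.137, 0.001, -3.141]
contact_force: [0.3, 0.4, -0.3]
gripper_width: 0.841
t 5.85 p [ 429.3 -182.4  -29.5] rpy [-1.7976e+02  5.0000e-02 -1.7994e+02] F [ 0.3   0.38 -0.26] M [ 0.006 -0.015  0.005] g 71.8 q [ 0.03  0.3  -0.71  0.01 -0.56 -0.03]
t 5.9 p [ 429.3 -182.4  -29.5] rpy [-1.7976e+02  5.0000e-02 -1.7994e+02] F [-0.56  0.4   0.01] M [ 0.039 -0.052  0.015] g 72.1 q [ 0.03  0.3  -0.71  0.01 -0.56 -0.03]
0.01 [array([248., 233.]), array([251., 270.]), array([389., 233.]), array([385., 270.])]
0.015 [array([246., 237.]), array([250., 274.]), array([391., 237.]), array([387., 275.])]
0.02 [array([244., 241.]), array([248., 279.]), array([393., 241.]), array([389., 280.])]
0.025 [array([241., 245.]), array([246., 285.]), array([395., 245.]), array([391., 285.])]
```

View pics/w6.png

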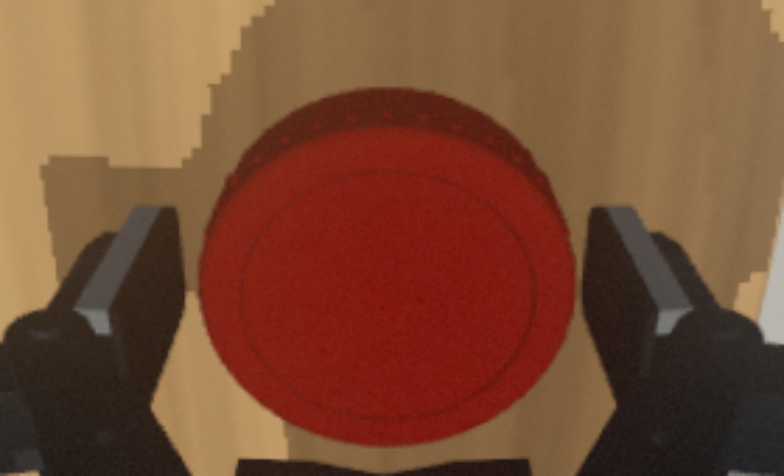

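```bash
python3 -m pendant '[{"offset":[0,0,3.5],"twist":[0,0,0],"fingers":72},{"offset":[0,0,3.5],"twist":[0,0,0],"fingers":66},{"offset":[0,0,3.5],"twist":[0,0,0],"fingers":63},{"offset":[0,0,3.5],"twist":[0,0,0],"fingers":50},{"offset":[0,0,3.5],"twist":[0,0,0],"fingers":50},{"offset":[0,0,3.5],"twist":[0,0,0],"fingers":50}]' 30
python3 - <<'E'
from h import *
st()
go(([.43,-.182,.10],np.pi),([.445,-.08,.12],-2.85),([.469,.0505,.13],-2.6))
E
```

```text
time_s: 6.5
tcp_pos: [0.4311, -0.1831, -0.0308]
ee_rot: [-3.136, 0.004, -3.138]
contact_force: [-3.7, -1.1, 30.0]
gripper_width: 0.718
t 6.5 p [ 431.1 -183.1  -30.8] rpy [-179.68    0.21 -179.82] F [-3.74 -1.11 29.96] M [-0.578  2.191  0.09 ] g 61.3 q [ 0.03  0.3  -0.71  0.01 -0.56 -0.03]
[0.43, -0.182, 0.1] 3.142 offset [   0.6    0.4 -130.8] twist [-0.3  0.2  0.2]
[0.445, -0.08, 0.12] -2.85 offset [ -14.8  102.2 -151.3] twist [ -0.3   0.2 -16.5]
[0.469, 0.0505, 0.13] -2.6 offset [ -39.2  232.6 -162. ] twist [ -0.4   0.1 -30.9]
```

```bash
python3 -m pendant '[{"offset":[0,0,-4],"twist":[0,0,0],"fingers":50},{"offset":[0,0.4,-12],"twist":[-0.3,0.2,0],"fingers":50},{"offset":[0,0.4,-20],"twist":[-0.3,0.2,0],"fingers":50},{"offset":[0,0.4,-20],"twist":[-0.3,0.2,0],"fingers":50}]'
python3 - <<'E'
from h import *
st()
im=eyes.get_image("wrist"); cv2.imwrite("pics/w7.png",cv2.resize(im[170:340,180:460,::-1],None,fx=2.8,fy=2.8)); st()
im=eyes.get_image("side"); cv2.imwrite("pics/s7.png",cv2.resize(im[200:340,240:400,::-1],None,fx=4,fy=4)); st()
E
```

```text
time_s: 6.9
tcp_pos: [0.4317, -0.1826, -0.01]
ee_rot: [-3.141, 0.002, -3.139]
contact_force: [0.7, -0.4, -0.9]
gripper_width: 0.711
t 6.9 p [ 431.7 -182.6  -10. ] rpy [-1.7997e+02  1.1000e-01 -1.7983e+02] F [ 0.69 -0.35 -0.86] M [-0.013 -0.011 -0.014] g 60.8 q [ 0.02  0.26 -0.69  0.   -0.62 -0.02]
t 6.95 p [ 431.4 -182.6  -10.5] rpy [-1.7998e+02  7.0000e-02 -1.7983e+02] F [-1.51  0.97 -0.36] M [0.014 0.051 0.013] g 61.1 q [ 0.02  0.26 -0.69  0.   -0.62 -0.02]
t 7.0 p [ 431.  -182.6  -10.9] rpy [-1.7998e+02  3.0000e-02 -1.7983e+02] F [ 0.17 -0.28 -0.53] M [-0.018  0.051  0.026] g 61.1 q [ 0.02  0.27 -0.69  0.   -0.62 -0.02]
```

View pics/w7.png

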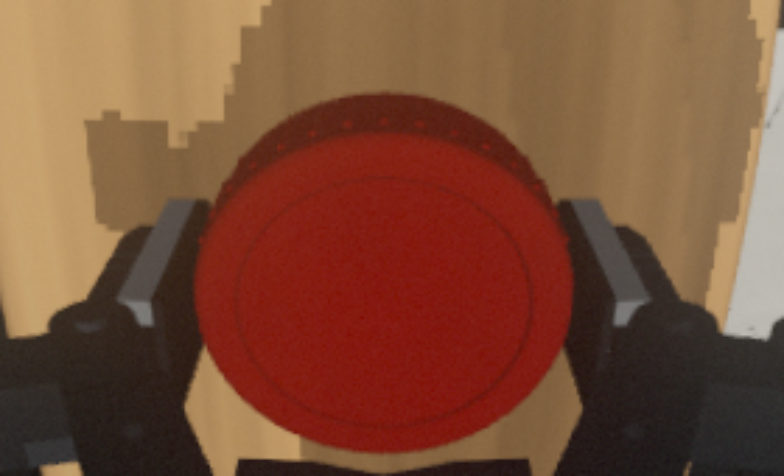

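View pics/s7.png

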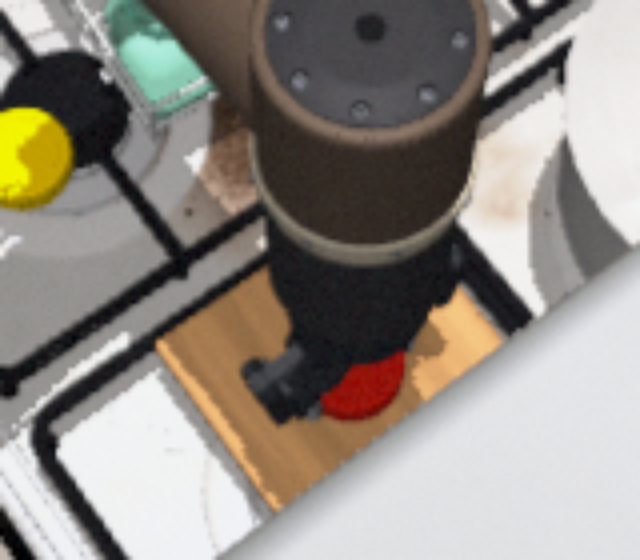

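```bash
python3 - <<'E'
from h import *
p=eyes.camera_params("wrist"); im=eyes.get_image("wrist")
h=cv2.cvtColor(im,cv2.COLOR_RGB2HSV)
m=(((h[...,0]<7)|(h[...,0]>173))&(h[...,1]>150)&(h[...,2]>100)).astype(np.uint8)
k,l,s,c=cv2.connectedComponentsWithStats(m)
i=1+np.argmax(s[1:,4]); print(c[i],s[i],plane(p,*c[i],.0495,True))
st()
T=eyes.camera_params("top"); print(plane(T,305.6,233.3,.094),plane(T,305.6,233.3,.103))
go(([.43,-.182,.12],np.pi),([.445,-.08,.15],-2.85),([.430,.115,.15],-2.6))
E
```

```text
[316.71387521 273.55960591] [  250   217   134   115 12180] [ 0.4314968  -0.18283526  0.0495    ]
t 7.05 p [ 430.8 -182.5  -11.1] rpy [-179.98   -0.   -179.83] F [-0.33  0.42 -1.08] M [ 0.011  0.026 -0.048] g 60.9 q [ 0.02  0.27 -0.69  0.   -0.62 -0.02]
[0.46982179 0.04989469 0.094     ] [0.46971867 0.04947647 0.103     ]
[0.43, -0.182, 0.12] 3.142 offset [   0.8    0.5 -131.1] twist [-0.  -0.   0.2]
[0.445, -0.08, 0.15] -2.85 offset [ -14.5  102.5 -161.1] twist [ -0.   -0.  -16.5]
[0.43, 0.115, 0.15] -2.6 offset [-1.000e-01  2.975e+02 -1.612e+02] twist [ -0.   -0.  -30.9]
```

```bash
python3 -m pendant '[{"offset":[0,0,-60],"twist":[0,0,0],"fingers":50},{"offset":[0,10,-110],"twist":[0,0,-3],"fingers":50},{"offset":[-5,45,-145],"twist":[0,0,-8],"fingers":50},{"offset":[-10,80,-161],"twist":[0,0,-15],"fingers":50},{"offset":[-10,120,-161],"twist":[0,0,-20],"fingers":50},{"offset":[-8,165,-161],"twist":[0,0,-25],"fingers":50},{"offset":[-5,210,-161],"twist":[0,0,-30],"fingers":50},{"offset":[0,250,-161],"twist":[0,0,-30.9],"fingers":50},{"offset":[0,280,-161],"twist":[0,0,-30.9],"fingers":50},{"offset":[0,297,-161],"twist":[0,0,-30.9],"fingers":50},{"offset":[0,297,-161],"twist":[0,0,-30.9],"fingers":50},{"offset":[0,297,-161],"twist":[0,0,-30.9],"fingers":50}]'
python3 - <<'E'
from h import *
st()
p=eyes.camera_params("wrist"); im=eyes.get_image("wrist")
p=eyes.camera_params("wrist"); im=eyes.get_image("wrist"); cv2.imwrite("pics/w8.png",im[:,:,::-1]); st()
u=proj(p,[.469,.050,.1025],True); print(u)
x,y=int(u[0]),int(u[1]); cv2.imwrite("pics/c8.png",cv2.resize(im[max(0,y-70):y+70,x-80:x+80,::-1],None,fx=5,fy=5,interpolation=cv2.INTER_CUBIC)); print(x-80,max(0,y-70))
import json; json.dump({k:np.array(v).tolist() for k,v in p.items()},open("pics/w8.json","w"))
E
```

```text
time_s: 8.25
tcp_pos: [0.4294, 0.1144, 0.1492]
ee_rot: [-3.141, -0.002, -2.598]
contact_force: [-1.0, -0.6, -0.8]
gripper_width: 0.719
t 8.25 p [429.4 114.4 149.2] rpy [-1.7998e+02 -9.0000e-02 -1.4887e+02] F [-0.99 -0.63 -0.81] M [ 0.016  0.024 -0.016] g 61.4 q [ 0.71  0.01 -0.53  0.   -1.03 -0.16]
t 8.35 p [429.6 113.7 149.4] rpy [-1.7998e+02 -6.0000e-02 -1.4896e+02] F [-0.14  0.04 -0.45] M [-0.036 -0.002 -0.02 ] g 61.0 q [ 0.71  0.01 -0.53  0.   -1.03 -0.16]
[315.90286598 103.90468696]
235 33
```

View pics/w8.png

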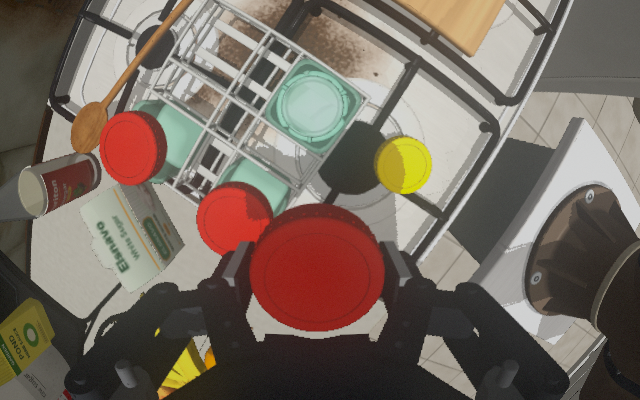

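View pics/c8.png

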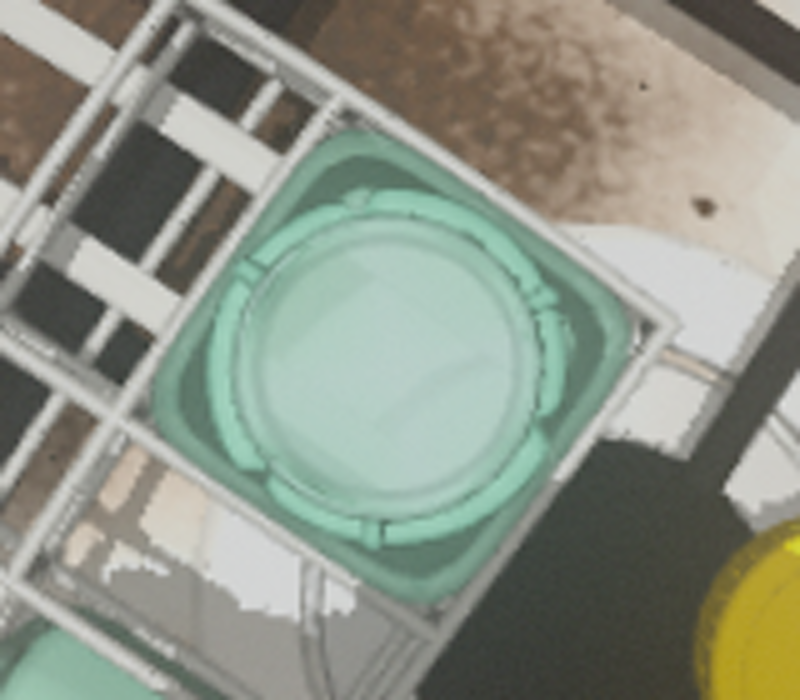

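Rim circle centre at wrist (312.7,106.2), with the rack, jar ribs and lid in the grip clearly visible.

```bash
python3 - <<'E'
from h import *
import json
p=json.load(open("pics/w8.json")); p={k:np.array(v) for k,v in p.items()}
x=plane(p,312.7,106.2,.1035,True); print(x, plane(p,312.4,106.6,.0965,True))
go(([*x[:2],.1035-.040+.015],-2.6),([.469,.0495,.0785],-2.6))
st()
E
```

```text
[0.47011973 0.05264874 0.1035    ] [0.47020489 0.05309185 0.0965    ]
[np.float64(0.47011972844264066), np.float64(0.05264873953175638), 0.0785] -2.6 offset [ -3.3 -73.2  70.9] twist [-0.  -0.1  0. ]
[0.469, 0.0495, 0.0785] -2.6 offset [ -0.7 -75.3  70.9] twist [-0.  -0.1  0. ]
t 8.35 p [429.6 113.7 149.4] rpy [-1.7998e+02 -6.0000e-02 -1.4896e+02] F [-0.14  0.04 -0.45] M [-0.036 -0.002 -0.02 ] g 61.0 q [ 0.71  0.01 -0.53  0.   -1.03 -0.16]
```

```bash
python3 - <<'E'
from h import *
import json
p=json.load(open("pics/w8.json")); p={k:np.array(v) for k,v in p.items()}
im=cv2.imread("pics/w8.png")[:,:,::-1]
h=cv2.cvtColor(im,cv2.COLOR_RGB2HSV)
m=(((h[...,0]<7)|(h[...,0]>173))&(h[...,1]>150)&(h[...,2]>100)).astype(np.uint8)
m[:, :249]=0
m=cv2.morphologyEx(m,cv2.MORPH_OPEN,np.ones((9,9)))
k,l,s,c=cv2.connectedComponentsWithStats(m); i=1+np.argmax(s[1:,4])
cn,_=cv2.findContours((l==i).astype(np.uint8),0,2); e=cv2.fitEllipse(cn[0]); print(e,s[i])
for z in (.205,.2094,.213): print(plane(p,*e[0],z,True))
st()
go(([.470,.052,.0845],-2.6),)
E
```

```text
((314.11328125, 270.1323547363281), (119.52984619140625, 139.67605590820312), 112.3342056274414) [  249   199   135   132 13054]
[0.4307055 0.1150899 0.205    ]
[0.43201943 0.11284439 0.2094    ]
[0.43309446 0.11100715 0.213     ]
t 8.35 p [429.6 113.7 149.4] rpy [-1.7998e+02 -6.0000e-02 -1.4896e+02] F [-0.14  0.04 -0.45] M [-0.036 -0.002 -0.02 ] g 61.0 q [ 0.71  0.01 -0.53  0.   -1.03 -0.16]
[0.47, 0.052, 0.0845] -2.6 offset [ -2.9 -73.7  64.9] twist [-0.  -0.1  0. ]
```

```bash
python3 -m pendant '[{"offset":[-2.9,-40,0],"twist":[0,0,0],"fingers":50},{"offset":[-2.9,-73.7,30],"twist":[0,0,0],"fingers":50},{"offset":[-2.9,-73.7,55],"twist":[0,0,0],"fingers":50},{"offset":[-2.9,-73.7,65],"twist":[0,0,0],"fingers":50},{"offset":[-2.9,-73.7,65],"twist":[0,0,0],"fingers":50},{"offset":[-2.9,-73.7,65],"twist":[0,0,0],"fingers":50},{"offset":[-2.9,-73.7,65],"twist":[0,0,0],"fingers":50},{"offset":[-2.9,-73.7,65],"twist":[0,0,0],"fingers":50}]'
python3 - <<'E'
from h import *
st()
go(([.470,.052,.0845],-2.6),)
im=eyes.get_image("side"); cv2.imwrite("pics/s9.png",cv2.resize(im[130:260,220:380,::-1],None,fx=4.5,fy=4.5))
E
```

```text
time_s: 9.15
tcp_pos: [0.4706, 0.0527, 0.0856]
ee_rot: [-3.141, 0.001, -2.599]
contact_force: [-0.5, 0.3, -1.2]
gripper_width: 0.716
t 9.15 p [470.6  52.7  85.6] rpy [-1.7997e+02  6.0000e-02 -1.4891e+02] F [-0.47  0.35 -1.23] M [0.024 0.028 0.002] g 61.1 q [ 0.53  0.13 -0.57  0.   -0.87  0.01]
[0.47, 0.052, 0.0845] -2.6 offset [ 0.9 -0.3  1.1] twist [-0.   0.1  0.1]
```

View pics/s9.png

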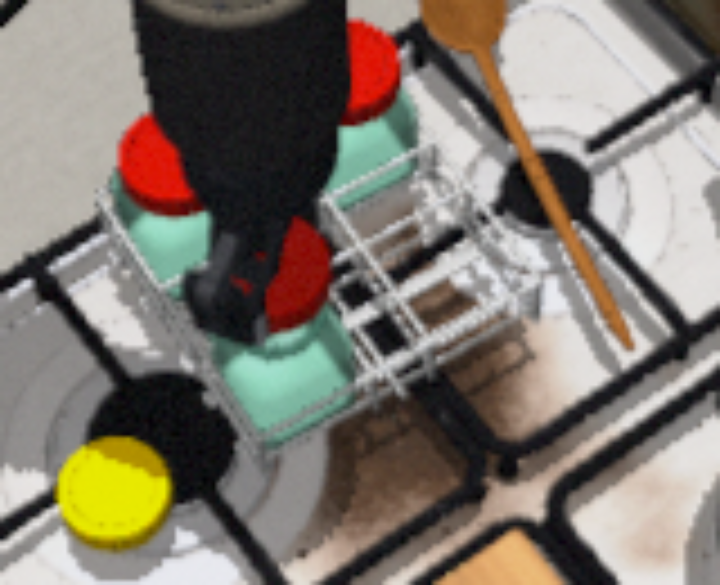

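```bash
python3 -m pendant '[{"offset":[0.8,-0.3,8],"twist":[0,0,0],"fingers":50},{"offset":[0.8,-0.3,14],"twist":[0,0,0],"fingers":50},{"offset":[0.8,-0.3,18],"twist":[0,0,0],"fingers":50},{"offset":[0.8,-0.3,21],"twist":[0,0,0],"fingers":50},{"offset":[0.8,-0.3,21],"twist":[0,0,0],"fingers":50}]'; python3 -c "from h import *; st()"
```

```text
time_s: 9.7
tcp_pos: [0.4696, 0.0518, 0.0638]
ee_rot: [-3.141, -0.001, -2.599]
contact_force: [0.1, 0.2, -1.6]
gripper_width: 0.718
t 9.7 p [469.6  51.8  63.8] rpy [-1.7998e+02 -3.0000e-02 -1.4891e+02] F [ 0.11  0.2  -1.65] M [-0.034 -0.075  0.045] g 61.4 q [ 0.53  0.16 -0.6   0.   -0.82  0.01]
```

```bash
python3 -m pendant '[{"offset":[0,0,2],"twist":[0,0,0],"fingers":50},{"offset":[0,0,3],"twist":[0,0,0],"fingers":50}]'; python3 -c "from h import *; st()"
```

```text
time_s: 9.9
tcp_pos: [0.4696, 0.0518, 0.0606]
ee_rot: [-3.141, -0.001, -2.599]
contact_force: [0.3, -1.2, 0.1]
gripper_width: 0.715
t 9.9 p [469.6  51.8  60.6] rpy [-1.7998e+02 -4.0000e-02 -1.4892e+02] F [ 0.34 -1.15  0.11] M [-0.036 -0.023 -0.019] g 61.1 q [ 0.53  0.16 -0.6   0.   -0.81  0.01]
```

```bash
python3 -m pendant '[{"offset":[0,0,1],"twist":[0,0,0],"fingers":50},{"offset":[0,0,2],"twist":[0,0,0],"fingers":50}]'; python3 -c "from h import *; st()"
```

```text
time_s: 10.1
tcp_pos: [0.4697, 0.0518, 0.0586]
ee_rot: [-3.141, -0.001, -2.599]
contact_force: [0.7, -0.0, -0.1]
gripper_width: 0.718
t 10.1 p [469.7  51.8  58.6] rpy [-1.7998e+02 -3.0000e-02 -1.4893e+02] F [ 0.7  -0.01 -0.12] M [ 0.032  0.012 -0.024] g 61.3 q [ 0.53  0.16 -0.6   0.   -0.81  0.01]
```

```bash
python3 -m pendant '[{"offset":[0,0,1],"twist":[0,0,0],"fingers":50},{"offset":[0,0,1.5],"twist":[0,0,0],"fingers":50}]'; python3 -c "from h import *; st()"
```

```text
time_s: 10.3
tcp_pos: [0.4701, 0.052, 0.0572]
ee_rot: [-3.141, 0.0, -2.599]
contact_force: [0.1, 0.1, 0.4]
gripper_width: 0.722
t 10.3 p [470.1  52.   57.2] rpy [-1.7997e+02  1.0000e-02 -1.4891e+02] F [0.09 0.1  0.37] M [ 0.144 -0.265  0.054] g 61.7 q [ 0.53  0.17 -0.6   0.   -0.8   0.01]
```

```bash
python3 -m pendant '[{"offset":[0,0,1],"twist":[0,0,0],"fingers":50},{"offset":[0,0,1],"twist":[0,0,0],"fingers":50}]'; python3 -c "from h import *; st()"
```

```text
time_s: 10.5
tcp_pos: [0.4702, 0.052, 0.0562]
ee_rot: [-3.141, 0.001, -2.599]
contact_force: [1.0, -0.8, 0.2]
gripper_width: 0.714
t 10.5 p [470.2  52.   56.2] rpy [-1.7997e+02  3.0000e-02 -1.4891e+02] F [ 1.03 -0.75  0.17] M [ 0.031 -0.276  0.024] g 61.0 q [ 0.53  0.17 -0.61  0.   -0.8   0.01]
```

```bash
python3 -m pendant '[{"offset":[0,0,1],"twist":[0,0,0],"fingers":50},{"offset":[0,0,1],"twist":[0,0,0],"fingers":50}]'; python3 -c "from h import *; st()"
```

```text
time_s: 10.7
tcp_pos: [0.4702, 0.052, 0.0551]
ee_rot: [-3.141, 0.0, -2.599]
contact_force: [0.5, 0.1, -0.5]
gripper_width: 0.712
t 10.7 p [470.2  52.   55.1] rpy [-1.7996e+02  2.0000e-02 -1.4891e+02] F [ 0.49  0.07 -0.54] M [-0.079 -0.294  0.027] g 60.8 q [ 0.53  0.17 -0.61  0.   -0.8   0.01]
```

```bash
python3 -m pendant '[{"offset":[0,0,1],"twist":[0,0,0],"fingers":50},{"offset":[0,0,2],"twist":[0,0,0],"fingers":50}]'; python3 -c "from h import *; st()"
```

```text
time_s: 10.9
tcp_pos: [0.4702, 0.0519, 0.053]
ee_rot: [-3.141, 0.0, -2.599]
contact_force: [0.2, 0.0, -0.1]
gripper_width: 0.717
t 10.9 p [470.2  51.9  53. ] rpy [-1.7996e+02  2.0000e-02 -1.4891e+02] F [ 0.19  0.04 -0.11] M [-0.085 -0.245 -0.034] g 61.3 q [ 0.53  0.17 -0.61  0.   -0.79  0.01]
```

```bash
python3 -m pendant '[{"offset":[0,0,1],"twist":[0,0,0],"fingers":50},{"offset":[0,0,2],"twist":[0,0,0],"fingers":50}]'; python3 -c "from h import *; st()"
```

```text
time_s: 11.1
tcp_pos: [0.4698, 0.0518, 0.0507]
ee_rot: [-3.141, -0.0, -2.599]
contact_force: [-0.1, -0.4, 0.2]
gripper_width: 0.718
t 11.1 p [469.8  51.8  50.7] rpy [-1.7997e+02 -2.0000e-02 -1.4892e+02] F [-0.08 -0.4   0.2 ] M [-0.014  0.026 -0.025] g 61.3 q [ 0.53  0.17 -0.61  0.   -0.79  0.01]
```

```bash
python3 - <<'E'
from h import *
p=eyes.camera_params("wrist")
im=eyes.get_image("wrist"); cv2.imwrite("pics/w10.png",cv2.resize(im[150:350,200:440,::-1],None,fx=3.3,fy=3))
im=eyes.get_image("side"); cv2.imwrite("pics/s10.png",cv2.resize(im[160:230,240:320,::-1],None,fx=8,fy=8)); st()
E
```

```text
t 11.2 p [469.8  51.8  50.7] rpy [-1.7997e+02 -2.0000e-02 -1.4892e+02] F [-0.07 -0.18 -0.79] M [ 0.009 -0.008 -0.029] g 61.2 q [ 0.53  0.17 -0.61  0.   -0.79  0.01]
```

View pics/w10.png

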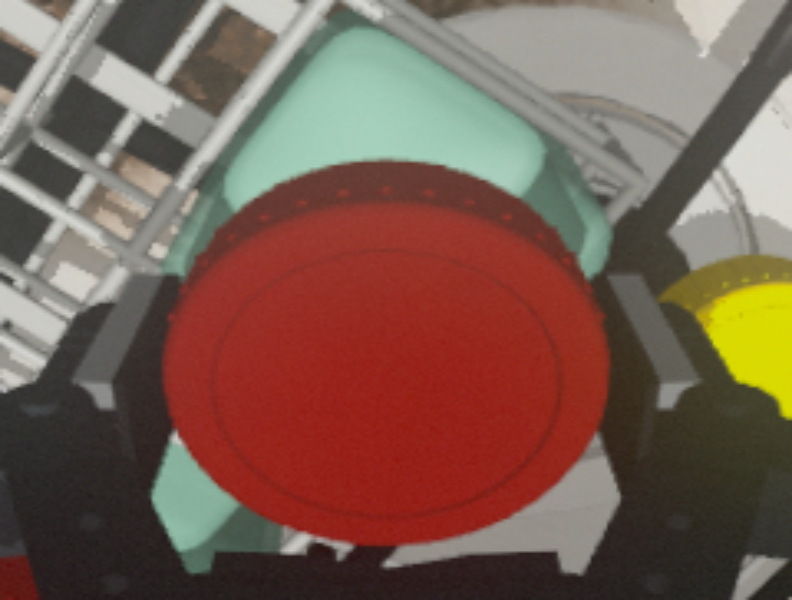

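View pics/s10.png

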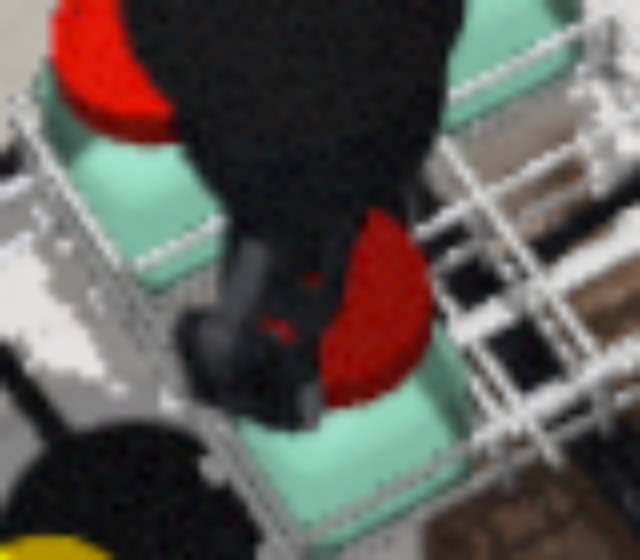

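```bash
python3 -m pendant '[{"offset":[0,0,1],"twist":[0,0,0],"fingers":50},{"offset":[0,0,1],"twist":[0,0,0],"fingers":50}]'; python3 -c "from h import *; st()"
```

```text
time_s: 11.4
tcp_pos: [0.4701, 0.0518, 0.0502]
ee_rot: [-3.141, 0.0, -2.599]
contact_force: [-2.5, -0.2, 5.1]
gripper_width: 0.716
t 11.4 p [470.1  51.8  50.2] rpy [-1.7995e+02  1.0000e-02 -1.4890e+02] F [-2.5  -0.17  5.14] M [ 0.007  0.633 -0.074] g 61.1 q [ 0.53  0.18 -0.61  0.   -0.78  0.01]
```

```bash
python3 -m pendant '[{"offset":[0,0,1],"twist":[0,0,0],"fingers":50},{"offset":[0,0,1],"twist":[0,0,0],"fingers":50}]'; python3 -c "from h import *; st()"
```

```text
time_s: 11.6
tcp_pos: [0.4704, 0.0518, 0.0501]
ee_rot: [-3.14, 0.001, -2.598]
contact_force: [-3.5, -1.1, 11.3]
gripper_width: 0.714
t 11.6 p [470.4  51.8  50.1] rpy [-1.7993e+02  4.0000e-02 -1.4887e+02] F [-3.5  -1.13 11.33] M [-0.062  1.317  0.017] g 61.0 q [ 0.53  0.18 -0.61  0.   -0.78  0.01]
```

```bash
python3 -m pendant '[{"offset":[0,0,-0.2],"twist":[0,0,-2],"fingers":50},{"offset":[0,0,0.3],"twist":[0,0,-4],"fingers":50},{"offset":[0,0,0.3],"twist":[0,0,-4],"fingers":50}]' 20; python3 -c "from h import *; st()"
```

```text
time_s: 11.9
tcp_pos: [0.4709, 0.0519, 0.0504]
ee_rot: [-3.14, 0.001, -2.527]
contact_force: [-0.4, -1.1, 5.7]
gripper_width: 0.717
t 11.9 p [470.9  51.9  50.4] rpy [-1.7990e+02  8.0000e-02 -1.4479e+02] F [-0.35 -1.07  5.74] M [-0.079  0.376 -0.037] g 61.2 q [ 0.53  0.17 -0.61  0.   -0.78  0.08]
```

```bash
python3 -m pendant '[{"offset":[0,0,0.3],"twist":[0,0,-2],"fingers":50},{"offset":[0,0,0.4],"twist":[0,0,-5],"fingers":50},{"offset":[0,0,0.4],"twist":[0,0,-5],"fingers":50}]'; python3 -c "from h import *; st()"
```

```text
time_s: 12.2
tcp_pos: [0.4716, 0.0521, 0.0507]
ee_rot: [-3.139, 0.002, -2.438]
contact_force: [-0.1, 0.0, 4.6]
gripper_width: 0.716
t 12.2 p [471.6  52.1  50.7] rpy [-1.7986e+02  1.4000e-01 -1.3966e+02] F [-0.07  0.04  4.56] M [-0.046  0.11   0.002] g 61.1 q [ 0.53  0.17 -0.61  0.   -0.78  0.17]
```

```bash
python3 -m pendant '[{"offset":[0,0,0.3],"twist":[0,0,-2],"fingers":50},{"offset":[0,0,0.4],"twist":[0,0,-4],"fingers":50},{"offset":[0,0,0.4],"twist":[0,0,-4],"fingers":50}]'; python3 -c "from h import *; st()"
```

```text
time_s: 12.5
tcp_pos: [0.472, 0.0521, 0.0509]
ee_rot: [-3.138, 0.003, -2.366]
contact_force: [-2.2, -0.2, 6.7]
gripper_width: 0.718
t 12.5 p [472.   52.1  50.9] rpy [-1.7981e+02  1.7000e-01 -1.3558e+02] F [-2.22 -0.17  6.69] M [-0.101  0.546  0.002] g 61.3 q [ 0.53  0.17 -0.61  0.   -0.78  0.24]
```

```bash
cat >> h.py <<'E'
def nx(dyaw,dz=-0.5,x=.4703,y=.0519):
    s=readout.state(); st()
    go(([x,y,s['tcp_pos'][2]+dz/1000],s['ee_rot'][2]+np.radians(dyaw)))
E
python3 -c "from h import *; nx(6)"
```

```text
t 12.5 p [472.   52.1  50.9] rpy [-1.7981e+02  1.7000e-01 -1.3558e+02] F [-2.22 -0.17  6.69] M [-0.101  0.546  0.002] g 61.3 q [ 0.53  0.17 -0.61  0.   -0.78  0.24]
[0.4703, 0.0519, np.float64(0.05042298477589838)] -2.262 offset [1.4 1.  0.5] twist [-0.2  0.2 -6. ]
```

```bash
python3 -m pendant '[{"offset":[0.4,0.3,0.3],"twist":[0,0,-2],"fingers":50},{"offset":[0.8,0.6,0.4],"twist":[-0.2,0.2,-5],"fingers":50},{"offset":[0.8,0.6,0.4],"twist":[-0.2,0.2,-5],"fingers":50}]'; python3 -c "from h import *; nx(6)"
```

```text
time_s: 12.8
tcp_pos: [0.4718, 0.0522, 0.0513]
ee_rot: [-3.141, 0.0, -2.277]
contact_force: [-0.8, 0.2, 7.4]
gripper_width: 0.715
t 12.8 p [471.8  52.2  51.3] rpy [-1.7996e+02  2.0000e-02 -1.3045e+02] F [-0.84  0.2   7.41] M [0.019 0.445 0.094] g 61.0 q [ 0.53  0.18 -0.61  0.   -0.79  0.34]
[0.4703, 0.0519, np.float64(0.050797701230950676)] -2.172 offset [1.2 0.9 0.5] twist [-0.  0. -6.]
```

```bash
python3 -m pendant '[{"offset":[0.2,0.2,0.2],"twist":[0,0,-2],"fingers":50},{"offset":[0.4,0.3,0.3],"twist":[0,0,-5],"fingers":50},{"offset":[0.4,0.3,0.3],"twist":[0,0,-5],"fingers":50}]'; python3 -c "from h import *; nx(6)"
```

```text
time_s: 13.1
tcp_pos: [0.472, 0.0522, 0.0517]
ee_rot: [-3.14, 0.001, -2.187]
contact_force: [-0.5, -0.2, 5.8]
gripper_width: 0.716
t 13.1 p [472.   52.2  51.7] rpy [-1.7991e+02  7.0000e-02 -1.2533e+02] F [-0.54 -0.19  5.85] M [-0.12   0.282  0.063] g 61.1 q [ 0.53  0.17 -0.61  0.   -0.79  0.43]
[0.4703, 0.0519, np.float64(0.05119707502229131)] -2.083 offset [1.2 1.2 0.5] twist [-0.1  0.1 -6. ]
```

```bash
python3 -m pendant '[{"offset":[0.2,0.2,0.2],"twist":[0,0,-2],"fingers":50},{"offset":[0.4,0.3,0.3],"twist":[0,0,-5],"fingers":50},{"offset":[0.4,0.3,0.3],"twist":[0,0,-5],"fingers":50}]'; python3 -c "from h import *; nx(6)"
```

```text
time_s: 13.4
tcp_pos: [0.4718, 0.0524, 0.0518]
ee_rot: [-3.14, 0.002, -2.1]
contact_force: [-1.8, 1.2, 4.8]
gripper_width: 0.715
t 13.4 p [471.8  52.4  51.8] rpy [-1.7989e+02  1.2000e-01 -1.2034e+02] F [-1.82  1.22  4.79] M [ 0.672  0.728 -0.561] g 61.0 q [ 0.53  0.17 -0.61  0.   -0.79  0.51]
[0.4703, 0.0519, np.float64(0.051306280554127615)] -1.996 offset [1.1 1.  0.5] twist [-0.1  0.1 -6. ]
```

Anticlockwise is now firmly blocked (Mz −0.56). The lid rose at thread pitch (1.6 mm in 28°, part of it the jar's own play) from about 13 mm below the rim. So it had dropped in when set down and has now come back against the posts. I screw clockwise.

```bash
python3 -m pendant '[{"offset":[0,0,0],"twist":[0,0,4],"fingers":50},{"offset":[0,0,0.3],"twist":[0,0,6],"fingers":50},{"offset":[0,0,0.6],"twist":[0,0,8],"fingers":50},{"offset":[0,0,0.6],"twist":[0,0,8],"fingers":50}]'; python3 -c "from h import *; nx(-10)"
```

```text
time_s: 13.8
tcp_pos: [0.4721, 0.0524, 0.0514]
ee_rot: [-3.14, 0.003, -2.241]
contact_force: [-0.4, 0.3, 3.3]
gripper_width: 0.718
t 13.8 p [472.1  52.4  51.4] rpy [-1.7988e+02  1.5000e-01 -1.2841e+02] F [-0.42  0.27  3.34] M [ 0.027 -0.042 -0.048] g 61.3 q [ 0.53  0.17 -0.61  0.   -0.78  0.37]
[0.4703, 0.0519, np.float64(0.05088138050124146)] -2.416 offset [1.5 1.1 0.5] twist [-0.1  0.2 10. ]
```

```bash
python3 -m pendant '[{"offset":[0.1,0.1,0.3],"twist":[0,0.1,4],"fingers":50},{"offset":[0.2,0.1,0.6],"twist":[-0.1,0.1,8],"fingers":50},{"offset":[0.3,0.1,0.9],"twist":[-0.1,0.2,12],"fingers":50},{"offset":[0.3,0.1,1.1],"twist":[-0.1,0.2,14],"fingers":50}]'; python3 -c "from h import *; nx(-10)"
```

```text
time_s: 14.2
tcp_pos: [0.4723, 0.0524, 0.0504]
ee_rot: [-3.141, -0.0, -2.487]
contact_force: [-0.6, 0.5, 2.2]
gripper_width: 0.72
t 14.2 p [472.3  52.4  50.4] rpy [-179.98   -0.   -142.51] F [-0.62  0.55  2.16] M [ 0.134 -0.224  0.03 ] g 61.5 q [ 0.53  0.18 -0.61  0.   -0.79  0.13]
[0.4703, 0.0519, np.float64(0.049909088483536285)] -2.662 offset [1.9 0.8 0.5] twist [-0.  0. 10.]
```

```bash
python3 -m pendant '[{"offset":[0.1,0.1,0.3],"twist":[0,0,4],"fingers":50},{"offset":[0.2,0.1,0.6],"twist":[0,0,8],"fingers":50},{"offset":[0.3,0.1,0.9],"twist":[0,0,12],"fingers":50},{"offset":[0.3,0.1,1.1],"twist":[0,0,14],"fingers":50}]'; python3 -c "from h import *; nx(-10)"
```

```text
time_s: 14.6
tcp_pos: [0.4719, 0.0521, 0.0493]
ee_rot: [-3.141, -0.0, -2.734]
contact_force: [-0.2, -0.8, 2.5]
gripper_width: 0.718
t 14.6 p [471.9  52.1  49.3] rpy [-1.7996e+02 -1.0000e-02 -1.5663e+02] F [-0.22 -0.8   2.46] M [-0.342  0.044  0.022] g 61.3 q [ 0.53  0.18 -0.61  0.   -0.78 -0.12]
[0.4703, 0.0519, np.float64(0.04878596411019922)] -2.908 offset [1.6 0.4 0.5] twist [-0. -0. 10.]
```

```bash
python3 -m pendant '[{"offset":[0.1,0.1,0.3],"twist":[0,0,4],"fingers":50},{"offset":[0.2,0.1,0.6],"twist":[0,0,8],"fingers":50},{"offset":[0.3,0.1,0.9],"twist":[0,0,12],"fingers":50},{"offset":[0.3,0.1,1.1],"twist":[0,0,14],"fingers":50}]'; python3 -c "from h import *; nx(-10)"
```

```text
time_s: 15.0
tcp_pos: [0.4713, 0.052, 0.0479]
ee_rot: [-3.141, -0.001, -2.98]
contact_force: [-0.8, 0.4, -0.1]
gripper_width: 0.719
t 15.0 p [471.3  52.   47.9] rpy [-1.7995e+02 -4.0000e-02 -1.7076e+02] F [-0.8   0.38 -0.07] M [0.024 0.008 0.028] g 61.4 q [ 0.53  0.18 -0.61  0.   -0.78 -0.37]
[0.4703, 0.0519, np.float64(0.047422603620085935)] -3.155 offset [1.  0.1 0.5] twist [-0.1 -0.  10. ]
```

```bash
python3 -m pendant '[{"offset":[0.1,0.1,0.3],"twist":[0,0,4],"fingers":50},{"offset":[0.2,0.1,0.6],"twist":[0,0,8],"fingers":50},{"offset":[0.3,0.1,0.9],"twist":[0,0,12],"fingers":50},{"offset":[0.3,0.1,1.1],"twist":[0,0,14],"fingers":50}]'; python3 -c "from h import *; nx(-10)"
```

```text
time_s: 15.4
tcp_pos: [0.4707, 0.0519, 0.0465]
ee_rot: [-3.14, -0.001, 3.056]
contact_force: [0.4, -1.0, 0.1]
gripper_width: 0.713
t 15.4 p [470.7  51.9  46.5] rpy [-1.7993e+02 -6.0000e-02  1.7511e+02] F [ 0.36 -1.02  0.06] M [-0.042  0.013  0.03 ] g 60.9 q [ 0.53  0.18 -0.61  0.   -0.78 -0.61]
[0.4703, 0.0519, np.float64(0.04602658840956597)] 2.882 offset [ 0.4 -0.   0.5] twist [-0.1 -0.1 10. ]
```

```bash
python3 -m pendant '[{"offset":[0,0,0.3],"twist":[0,0,4],"fingers":50},{"offset":[0,0,0.6],"twist":[0,0,8],"fingers":50},{"offset":[0,0,0.75],"twist":[0,0,10],"fingers":50}]'; python3 -c "from h import *; st()"
```

```text
time_s: 15.7
tcp_pos: [0.4708, 0.0519, 0.0459]
ee_rot: [-3.14, -0.001, 2.88]
contact_force: [-0.6, -0.4, 3.5]
gripper_width: 0.719
t 15.7 p [470.8  51.9  45.9] rpy [-1.7991e+02 -3.0000e-02  1.6501e+02] F [-0.65 -0.35  3.46] M [-0.245  0.135  0.055] g 61.4 q [ 0.53  0.18 -0.61  0.   -0.77 -0.79]
```

```bash
python3 -m pendant '[{"offset":[0,0,0.3],"twist":[0,0,3],"fingers":50},{"offset":[0,0,0.5],"twist":[0,0,6],"fingers":50},{"offset":[0,0,0.5],"twist":[0,0,6],"fingers":50}]'; python3 -c "from h import *; st()"
```

```text
time_s: 16.0
tcp_pos: [0.4711, 0.0518, 0.0458]
ee_rot: [-3.14, 0.0, 2.774]
contact_force: [-0.9, -0.6, 5.9]
gripper_width: 0.717
t 16.0 p [471.1  51.8  45.8] rpy [-1.7990e+02  1.0000e-02  1.5895e+02] F [-0.95 -0.58  5.91] M [-0.11   0.472 -0.083] g 61.2 q [ 0.53  0.18 -0.61  0.   -0.77 -0.9 ]
```

```bash
python3 -m pendant '[{"offset":[0,0,0],"twist":[0,0,3],"fingers":50},{"offset":[0,0,0.1],"twist":[0,0,5],"fingers":50},{"offset":[0,0,0.1],"twist":[0,0,5],"fingers":50}]'; python3 -c "from h import *; st()"
```

```text
time_s: 16.3
tcp_pos: [0.471, 0.0517, 0.0459]
ee_rot: [-3.14, 0.0, 2.687]
contact_force: [-1.7, -0.5, 4.1]
gripper_width: 0.716
t 16.3 p [471.   51.7  45.9] rpy [-1.7989e+02  2.0000e-02  1.5395e+02] F [-1.7  -0.55  4.05] M [-0.133  0.504 -0.079] g 61.1 q [ 0.53  0.18 -0.61  0.   -0.77 -0.98]
```

```bash
python3 -m pendant '[{"offset":[0,0,0.1],"twist":[0,0,2],"fingers":50},{"offset":[0,0,0.2],"twist":[0,0,4],"fingers":50},{"offset":[0,0,0.2],"twist":[0,0,4],"fingers":50}]'; python3 -c "from h import *; st()"
```

```text
time_s: 16.6
tcp_pos: [0.471, 0.0516, 0.0458]
ee_rot: [-3.14, 0.001, 2.618]
contact_force: [-1.8, -0.5, 5.4]
gripper_width: 0.715
t 16.6 p [471.   51.6  45.8] rpy [-1.7988e+02  3.0000e-02  1.4998e+02] F [-1.8  -0.55  5.38] M [-0.09   0.516 -0.054] g 61.1 q [ 0.53  0.18 -0.61  0.   -0.77 -1.05]
```

```bash
python3 - <<'E'
from h import *
im=eyes.get_image("wrist"); cv2.imwrite("pics/w11.png",cv2.resize(im[150:350,200:440,::-1],None,fx=3.3,fy=3))
im=eyes.get_image("side"); cv2.imwrite("pics/s11.png",cv2.resize(im[160:230,240:320,::-1],None,fx=8,fy=8)); st()
E
```

```text
t 16.7 p [471.   51.6  45.8] rpy [-1.7988e+02  3.0000e-02  1.5004e+02] F [-1.9  -0.65  4.99] M [-0.094  0.534 -0.016] g 61.4 q [ 0.53  0.18 -0.61  0.   -0.77 -1.05]
```

View pics/w11.png

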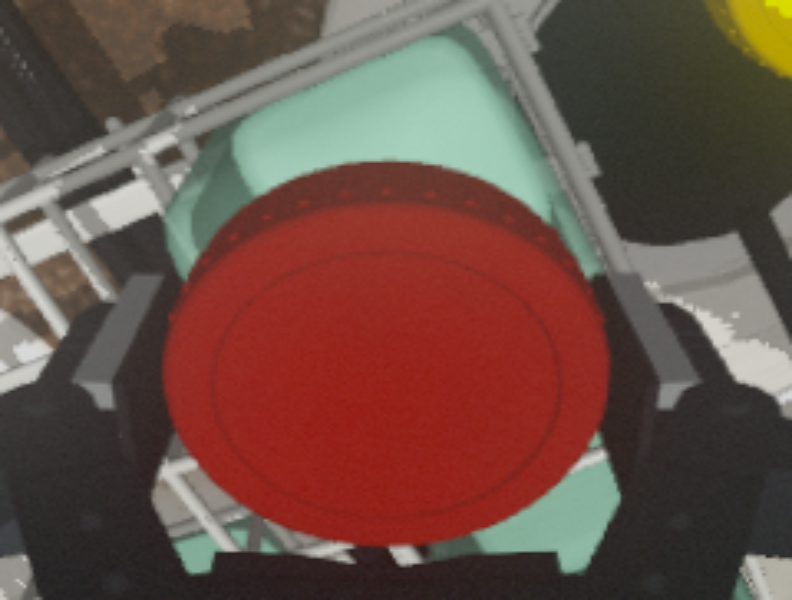

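View pics/s11.png

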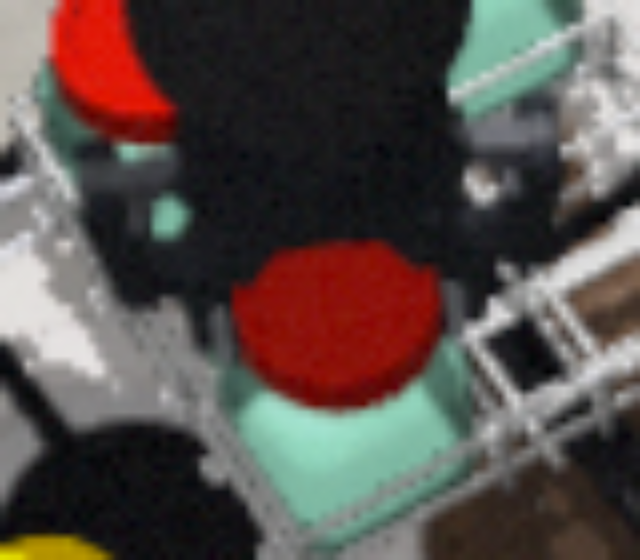

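```bash
python3 -m pendant '[{"offset":[0,0,0],"twist":[0,0,2],"fingers":50},{"offset":[0,0,0],"twist":[0,0,4],"fingers":50},{"offset":[0,0,0],"twist":[0,0,4],"fingers":50}]'; python3 -c "from h import *; st()"
```

```text
time_s: 17.0
tcp_pos: [0.471, 0.0516, 0.0459]
ee_rot: [-3.14, 0.001, 2.55]
contact_force: [-1.3, 0.0, 4.0]
gripper_width: 0.724
t 17.0 p [471.   51.6  45.9] rpy [-1.7988e+02  4.0000e-02  1.4609e+02] F [-1.26  0.01  4.02] M [-0.005  0.466 -0.051] g 61.8 q [ 0.53  0.18 -0.61  0.   -0.77 -1.12]
```

```bash
python3 -m pendant '[{"offset":[0,0,0],"twist":[0,0,2],"fingers":50},{"offset":[0,0,0],"twist":[0,0,3],"fingers":50},{"offset":[0,0,0],"twist":[0,0,3],"fingers":50}]'; python3 -c "from h import *; st()"
```

```text
time_s: 17.3
tcp_pos: [0.4709, 0.0516, 0.0459]
ee_rot: [-3.14, 0.001, 2.498]
contact_force: [-1.6, 0.3, 3.4]
gripper_width: 0.718
t 17.3 p [470.9  51.6  45.9] rpy [-1.7988e+02  4.0000e-02  1.4315e+02] F [-1.65  0.3   3.43] M [0.031 0.485 0.013] g 61.3 q [ 0.53  0.18 -0.61  0.   -0.77 -1.17]
```

```bash
python3 -m pendant '[{"offset":[0,0,0],"twist":[0,0,2],"fingers":50},{"offset":[0,0,0],"twist":[0,0,4],"fingers":50},{"offset":[0,0,0],"twist":[0,0,4],"fingers":50}]'; python3 -c "from h import *; st()"
```

```text
time_s: 17.6
tcp_pos: [0.471, 0.0516, 0.0459]
ee_rot: [-3.14, 0.001, 2.429]
contact_force: [-1.9, 0.4, 3.9]
gripper_width: 0.713
t 17.6 p [471.   51.6  45.9] rpy [-1.7989e+02  5.0000e-02  1.3918e+02] F [-1.93  0.42  3.91] M [ 0.065  0.476 -0.056] g 60.9 q [ 0.53  0.18 -0.61  0.   -0.77 -1.24]
```

```bash
python3 -m pendant '[{"offset":[0,0,0],"twist":[0,0,2],"fingers":50},{"offset":[0,0,0],"twist":[0,0,3],"fingers":50},{"offset":[0,0,0],"twist":[0,0,3],"fingers":50}]'; python3 -c "from h import *; st()"
```

```text
time_s: 17.9
tcp_pos: [0.4709, 0.0516, 0.0458]
ee_rot: [-3.14, 0.001, 2.378]
contact_force: [-0.2, 0.1, 4.1]
gripper_width: 0.719
t 17.9 p [470.9  51.6  45.8] rpy [-1.7989e+02  5.0000e-02  1.3623e+02] F [-0.25  0.06  4.09] M [0.086 0.493 0.002] g 61.4 q [ 0.53  0.18 -0.61  0.   -0.77 -1.29]
```

```bash
python3 -m pendant '[{"offset":[0,0,0],"twist":[0,0,2],"fingers":50},{"offset":[0,0,0],"twist":[0,0,4],"fingers":50},{"offset":[0,0,0],"twist":[0,0,4],"fingers":50}]'; python3 -c "from h import *; st()"
```

```text
time_s: 18.2
tcp_pos: [0.4707, 0.0516, 0.0457]
ee_rot: [-3.139, 0.001, 2.309]
contact_force: [-1.5, 0.7, 3.7]
gripper_width: 0.717
t 18.2 p [470.7  51.6  45.7] rpy [-1.7988e+02  5.0000e-02  1.3227e+02] F [-1.55  0.69  3.69] M [0.043 0.497 0.056] g 61.2 q [ 0.53  0.18 -0.62  0.   -0.77 -1.36]
```

```bash
python3 -m pendant '[{"offset":[0,0,0],"twist":[0,0,2],"fingers":50},{"offset":[0,0,0],"twist":[0,0,3],"fingers":50},{"offset":[0,0,0],"twist":[0,0,3],"fingers":50}]'; python3 -c "from h import *; st()"
```

```text
time_s: 18.5
tcp_pos: [0.4705, 0.0516, 0.0457]
ee_rot: [-3.139, 0.001, 2.257]
contact_force: [-2.9, 0.7, 3.9]
gripper_width: 0.712
t 18.5 p [470.5  51.6  45.7] rpy [-1.7986e+02  4.0000e-02  1.2932e+02] F [-2.89  0.72  3.93] M [0.261 0.896 0.135] g 60.8 q [ 0.53  0.18 -0.62  0.   -0.77 -1.41]
```

```bash
python3 -m pendant '[{"offset":[0,0,0],"twist":[0,0,1],"fingers":50},{"offset":[0,0,0],"twist":[0,0,2],"fingers":50},{"offset":[0,0,0],"twist":[0,0,2],"fingers":50}]'; python3 -c "from h import *; st()"
```

```text
time_s: 18.8
tcp_pos: [0.4704, 0.0516, 0.0456]
ee_rot: [-3.139, 0.001, 2.222]
contact_force: [-3.3, -0.0, 2.6]
gripper_width: 0.717
t 18.8 p [470.4  51.6  45.6] rpy [-1.7986e+02  4.0000e-02  1.2729e+02] F [-3.34 -0.    2.64] M [0.328 0.961 0.183] g 61.2 q [ 0.53  0.18 -0.62  0.   -0.77 -1.45]
```

```bash
python3 -m pendant '[{"offset":[0,0,0],"twist":[0,0,1],"fingers":50},{"offset":[0,0,0],"twist":[0,0,2],"fingers":50},{"offset":[0,0,0],"twist":[0,0,2],"fingers":50}]'; python3 -c "from h import *; st()"
```

```text
time_s: 19.1
tcp_pos: [0.47, 0.0514, 0.0456]
ee_rot: [-3.138, 0.001, 2.186]
contact_force: [-3.9, 2.1, 5.4]
gripper_width: 0.716
t 19.1 p [470.   51.4  45.6] rpy [-1.7982e+02  4.0000e-02  1.2522e+02] F [-3.85  2.1   5.39] M [0.316 1.504 0.43 ] g 61.1 q [ 0.53  0.18 -0.62  0.   -0.77 -1.48]
```

```bash
python3 -m pendant '[{"offset":[0,0,0],"twist":[0,0,1],"fingers":50},{"offset":[0,0,0],"twist":[0,0,2],"fingers":50},{"offset":[0,0,0],"twist":[0,0,2],"fingers":50}]'; python3 -c "from h import *; st()"
```

```text
time_s: 19.4
tcp_pos: [0.4693, 0.051, 0.0455]
ee_rot: [-3.137, 0.001, 2.15]
contact_force: [-4.8, 0.5, 6.6]
gripper_width: 0.718
t 19.4 p [469.3  51.   45.5] rpy [-1.7974e+02  5.0000e-02  1.2317e+02] F [-4.83  0.49  6.64] M [0.083 1.914 0.475] g 61.3 q [ 0.53  0.18 -0.62  0.   -0.78 -1.52]
```

Turning resistance rose from near zero to 0.43–0.48 N·m, with the lower edge ≈17.7 mm below the rim by travel from the board. That is firm and home, so I let go.

```bash
python3 -m pendant '[{"offset":[0,0,0],"twist":[0,0,0],"fingers":63},{"offset":[0,0,0],"twist":[0,0,0],"fingers":72},{"offset":[0,0,0],"twist":[0,0,0],"fingers":84},{"offset":[0,0,0],"twist":[0,0,0],"fingers":84},{"offset":[0,0,0],"twist":[0,0,0],"fingers":84}]'; python3 - <<'E'
from h import *
st()
im=eyes.get_image("wrist"); cv2.imwrite("pics/w12.png",im[:,:,::-1])
E
```

```text
time_s: 19.9
tcp_pos: [0.4694, 0.051, 0.0455]
ee_rot: [-3.137, 0.001, 2.149]
contact_force: [-0.1, -0.6, 0.2]
gripper_width: 0.987
t 19.9 p [469.4  51.   45.5] rpy [-1.7975e+02  5.0000e-02  1.2315e+02] F [-0.15 -0.55  0.21] M [ 0.011 -0.022 -0.004] g 84.3 q [ 0.53  0.18 -0.62  0.   -0.78 -1.52]
```

View pics/w12.png

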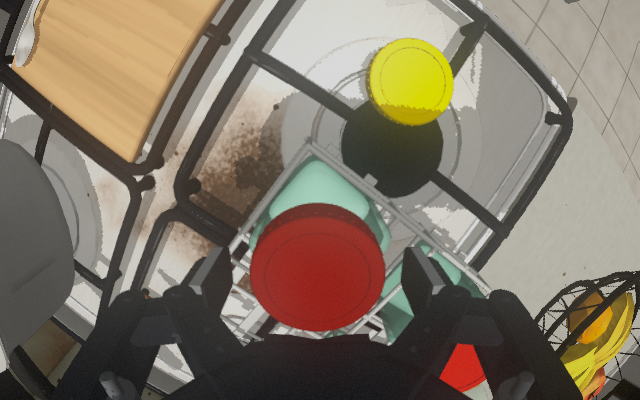

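```bash
python3 - <<'E'
from h import *
p=eyes.camera_params("wrist"); im=cv2.imread("pics/w12.png")[:,:,::-1]
h=cv2.cvtColor(im,cv2.COLOR_RGB2HSV)
m=(((h[...,0]<7)|(h[...,0]>173))&(h[...,1]>150)&(h[...,2]>100)).astype(np.uint8)
k,l,s,c=cv2.connectedComponentsWithStats(m); i=1+np.argmax(s[1:,4])
X=plane(p,*c[i],.1055,True); print(c[i],s[i],X,plane(p,*c[i],.108,True))
st(); go(([X[0],X[1],.049],np.radians(123.15)))
E
```

```text
[316.71959567 271.68258516] [  250   213   135   118 12564] [0.46956    0.05064934 0.1055    ] [0.46831491 0.04983847 0.108     ]
t 19.95 p [469.4  51.   45.5] rpy [-1.7974e+02  5.0000e-02  1.2316e+02] F [ 0.78  0.24 -0.6 ] M [ 0.015 -0.009  0.016] g 83.9 q [ 0.53  0.18 -0.62  0.   -0.78 -1.52]
[np.float64(0.46956000332381265), np.float64(0.05064934194870398), 0.049] 2.149 offset [-0.4 -0.1 -3.5] twist [-0.3  0.   0. ]
```

```bash
python3 -m pendant '[{"offset":[-0.2,0,-3.5],"twist":[-0.3,0,0],"fingers":84},{"offset":[-0.2,0,-3.5],"twist":[-0.3,0,0],"fingers":70},{"offset":[-0.2,0,-3.5],"twist":[-0.3,0,0],"fingers":63},{"offset":[-0.2,0,-3.5],"twist":[-0.3,0,0],"fingers":50},{"offset":[-0.2,0,-3.5],"twist":[-0.3,0,0],"fingers":50},{"offset":[-0.2,0,-3.5],"twist":[-0.3,0,0],"fingers":50}]' 20; python3 -c "from h import *; st()"
python3 -m pendant '[{"offset":[0,0,0],"twist":[0,0,1],"fingers":50},{"offset":[0,0,0],"twist":[0,0,2],"fingers":50},{"offset":[0,0,0],"twist":[0,0,2],"fingers":50}]'; python3 -c "from h import *; st()"
```

```text
time_s: 20.55
tcp_pos: [0.4697, 0.0511, 0.0494]
ee_rot: [3.14, 0.001, 2.15]
contact_force: [-2.3, 1.9, 6.0]
gripper_width: 0.717
t 20.55 p [469.7  51.1  49.4] rpy [1.7993e+02 5.0000e-02 1.2317e+02] F [-2.33  1.95  5.95] M [0.516 0.904 0.038] g 61.3 q [ 0.53  0.17 -0.62  0.   -0.78 -1.52]
time_s: 20.85
tcp_pos: [0.4694, 0.0511, 0.0494]
ee_rot: [3.141, 0.001, 2.115]
contact_force: [-3.0, 1.7, 5.1]
gripper_width: 0.72
t 20.85 p [469.4  51.1  49.4] rpy [1.7995e+02 4.0000e-02 1.2116e+02] F [-3.    1.72  5.09] M [0.794 1.329 0.588] g 61.5 q [ 0.53  0.17 -0.62  0.   -0.78 -1.56]
```

On regrip the torque went from 0.04 to 0.59 N·m within 2°: firmly home. Release and lift clear.

```bash
python3 -m pendant '[{"offset":[0,0,0],"twist":[0,0,0],"fingers":63},{"offset":[0,0,0],"twist":[0,0,0],"fingers":72},{"offset":[0,0,0],"twist":[0,0,0],"fingers":84},{"offset":[0,0,0],"twist":[0,0,0],"fingers":84},{"offset":[0,0,-10],"twist":[0,0,0],"fingers":84},{"offset":[0,0,-30],"twist":[0,0,0],"fingers":84},{"offset":[0,0,-70],"twist":[0,0,0],"fingers":84},{"offset":[0,0,-110],"twist":[0,0,0],"fingers":84},{"offset":[0,0,-130],"twist":[0,0,0],"fingers":84},{"offset":[0,0,-130],"twist":[0,0,0],"fingers":84},{"offset":[0,0,-130],"twist":[0,0,0],"fingers":84}]'; python3 -c "
from h import *; st(); go(([.45,-.13,.18],np.radians(121)),([.45,.12,.18],np.radians(121)))"
```

```text
time_s: 21.95
tcp_pos: [0.4693, 0.0512, 0.1801]
ee_rot: [3.139, 0.0, 2.114]
contact_force: [-0.1, -0.0, -0.6]
gripper_width: 0.983
t 21.95 p [469.3  51.2 180.1] rpy [1.7986e+02 3.0000e-02 1.2115e+02] F [-0.06 -0.04 -0.61] M [-0.003 -0.005  0.008] g 83.9 q [ 0.53  0.03 -0.44  0.   -1.1  -1.56]
[0.45, -0.13, 0.18] 2.112 offset [-1.451e+02 -1.103e+02 -1.000e-01] twist [0.1 0.  0.1]
[0.45, 0.12, 0.18] 2.112 offset [68.8 19.   0.1] twist [0.1 0.  0.1]
```

```bash
python3 -m pendant '[{"offset":[-30,-25,-20],"twist":[0,0,0],"fingers":84},{"offset":[-65,-50,-20],"twist":[0,0,0],"fingers":84},{"offset":[-105,-80,-20],"twist":[0,0,0],"fingers":84},{"offset":[-145,-110,-20],"twist":[0,0,0],"fingers":84},{"offset":[-145,-110,-20],"twist":[0,0,0],"fingers":84},{"offset":[-145,-110,-20],"twist":[0,0,0],"fingers":84}]'; python3 - <<'E'
from h import *
st()
R_={}
for n in ("top","side"):
    im=eyes.get_image(n); cv2.imwrite(f"pics/{n}20.png",im[:,:,::-1])
    k,l,s,c=cv2.connectedComponentsWithStats(red(im))
    print(n,[(c[i].round(1).tolist(),int(s[i,4])) for i in range(1,k) if s[i,4]>150])
im=cv2.imread("pics/side20.png"); cv2.imwrite("pics/c20.png",cv2.resize(im[125:260,220:380],None,fx=4.5,fy=4.4))
E
```

```text
time_s: 22.55
tcp_pos: [0.449, -0.1311, 0.1989]
ee_rot: [3.141, -0.001, 2.111]
contact_force: [-0.8, -0.4, 0.4]
gripper_width: 0.985
t 22.55 p [ 449.  -131.1  198.9] rpy [ 1.7996e+02 -3.0000e-02  1.2094e+02] F [-0.76 -0.4   0.37] M [ 0.067 -0.024 -0.002] g 84.1 q [ 0.14  0.01 -0.41 -0.   -1.15 -1.17]
top [([15.8, 156.2], 613), ([257.8, 180.2], 605), ([253.2, 224.3], 309)]
side [([258.4, 165.3], 453), ([279.2, 197.6], 385)]
```

View pics/c20.png

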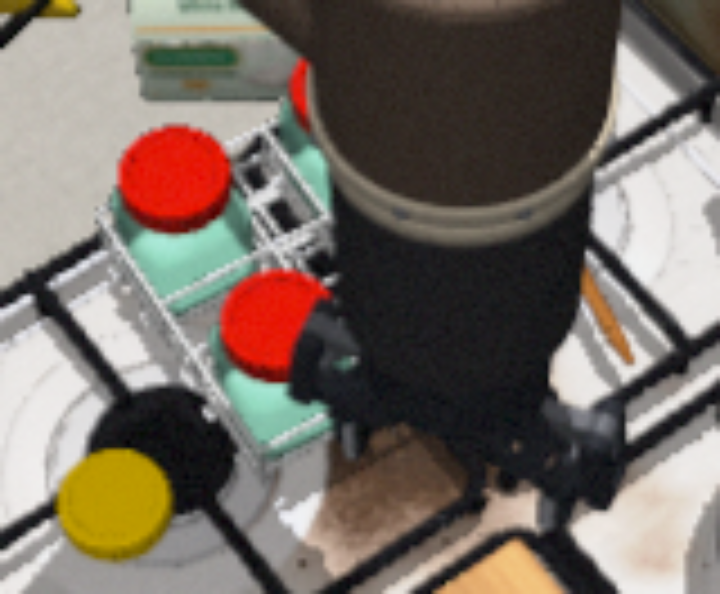

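View pics/top20.png

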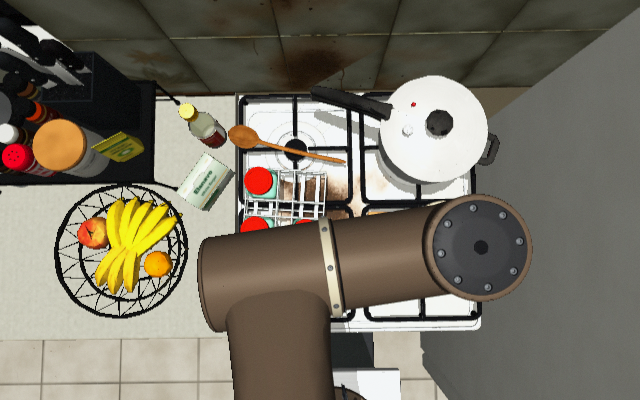

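The jar is closed, with the lid level and looking just like its neighbours; nothing else has moved. Handing in.

```bash
python3 -c "
from bench import robot; print(robot.sign_off())"
```

```text
the job is handed in; nothing more can be done
None
```

The open jar is closed: the red lid from the board is screwed home and hand-tight. I let go, moved the arm clear and handed the job in at about 22.6 s.

- **Seating:** The lid seems to have dropped into the thread as I set it down, about 13 mm below the rim. I turned it anticlockwise under about 5 N anyway. It climbed at thread pitch for about 28° and then blocked. That is more than the 20° given, and I put the difference down to the jar's own play in its cell.
- **Torque at that block:** The block read 0.56 N·m, closer to the 0.7 N·m chipping limit than I would have liked. I backed off at once.
- **Screwing on:** It took about 116° clockwise. Resistance rose from almost none to about 0.45 N·m, with the lower edge about 17.7 mm below the rim.
- **Tightness check:** After letting go I gripped the lid again and turned clockwise. Resistance rose from 0.04 to 0.59 N·m within 2°, so it was already firm.
- **Last pictures:** The lid looks level and sits like the ones on the closed jars. The bottle, carton, wooden spoon and the part of the rack I could see had not moved. The arm hid most of the board and the teaspoon from both cameras, so I did not check those at the end.
- **Disagreements:** The fingertips sat about 40 mm behind the reported TCP, so my first close gripped air above the lid and I went lower. When I did grip the lid, the fingers pressed on the board with about 30 N for a moment.

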